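Hold the chamber cover over its flange on a guide pin

ROBOT

A 7-joint arm with a two-finger parallel gripper is mounted at the origin on the work surface. World frame = base frame: x ahead of the robot, y to its left, z up, the work surface at z = 0. Lengths are in m, angles in rad, forces in N, time in s.
With the tool pointing down it reaches from about 0.425 to 0.925 m from the base axis. Payload 6.8 kg.
Tool frame: the origin (TCP) lies between the finger pads; the fingertips stand 14 mm ahead of it and the grasp point (between the pads) lies 5 mm behind it; z points along the fingers, y is the direction in which the jaws open and shut (so a half turn about z gives the same grasp; the last joint's range is limited). The gripper opens to 85 mm and grips with 20 to 120 N. Pads are 22 mm wide; open, the fingers measure 114 mm over their backs; the gripper's body (76 mm by 85 mm) begins 54 mm behind the grasp point. The pads swing forward as they close: fully open they stand 13 mm farther back than shut.
Start: joints at [-1.392, 0.477, 0.022, 1.555, -0.011, 1.109, -0.083], TCP at [0.191, 0.647, 0.245] pointing down, gripper open.
Joint ranges: [-2.96, 2.96], [-0.34, 2.1], [-1.41, 1.46], [0.24, 2.44], [-1.37, 4.51], [0.17, 1.92], [-2.96, 2.96]. Speed limits (rad/s): [2.39, 2.39, 3.14, 3.14, 3.14, 3.14, 3.14].

INTERFACE

Orientations are given as a unit quaternion [w, x, y, z].
In Python, from station import bot gives the robot as it stands.
- The arm moves only by the shell command python3 -m crank 'ROWS' [FORCE]. ROWS is JSON, a list of rows, each a list of 3 entries, a list of its own where there are three numbers: the shift along the tool's x, y, z in m, then the turn, a rotation vector about the tool's x, y, z in degrees, then the finger opening in m, from 0 to 0.0854. A call has 1 to 10 rows; each row shifts and turns the commanded pose from where the row before left it, along the tool's axes as they then stand; what a row does not reach is not made up. A row lasts 1/8 s, in which the tool goes at most 62.5 mm and 10.7 degrees, less where a joint would pass 70% of its speed; a pose out of reach is approached as far as the arm can. A call is refused whole if a number of a shift passes 0.0625 or a number of a turn 10.7, either way. A call with a gripper value outside its range is refused whole. The fingers move at their own pace and stop on an object; FORCE is the grip in N (left out, the last holds). Time passes only in rows, so rows that do not move let the fingers close. It gives the time, the measured TCP pose, the force and the opening at its end, in the units of the state.
- bot.get_obs(): the state, without advancing time (a new reading comes with each control period).
- bot.read_camera(name): name is "scene" or "top"; returns (picture, depth): 420x560x3 uint8, red, green, blue; 420x560 float32, m along the optical axis (not along the pixel's ray), 0 where there is no reading.
- bot.calibration(name): a dict with "fx", "fy", "cx", "cy" (pixels), "extrinsics" (4x4, takes a point from camera to world coordinates). Camera axes: x right, y down, z forward; pixel columns grow to the right and rows downward; lengths in m; the calibration is good to about 2 mm. A picture is of the moment at which its call begins. calibration takes no time and is no camera call.
- bot.hand_in(): hands the job in, once; it reports no verdict.
The state is a dict: "t": time; "q": joint angles; "joint_vel": joint speeds; "joint_torque": joint torques, N m; "eef_pos": TCP position; "tool_rot": TCP orientation; "contact_force": force on the tool from outside, world axes, zero at the start; "torque": the same for the moment, N m; "gripper_width": opening from 0.0 (shut) to 1.0 (fully open).
Only numpy, scipy, OpenCV 4.12 (cv2) and the standard library are available. Lean on these libraries where they do the work, as an engineer would, in place of code of your own. Each camera call takes 0.05 s, during which the arm holds its last target.

TASK

First stand the long steel guide pin upright in the brass-ringed guide hole of the sample chamber's flange, right down to the bottom, and let go of it. Then take the white cover plate by its handle, pass its guide hole down over the pin and finish while still holding the cover level and still about 25 mm above the flange, with its four screw holes lined up over the four threaded holes, so that I can reach into the gap and plug in the sensor lead before it is screwed down. The cover must hang from your gripper alone, without ever touching the chamber or pushing hard against the pin, and everything else on the table stays where it is.

Things in the scene. Friction and masses are not known exactly. Their poses are not given: they have to be found in the camera images.
- chamber: sample chamber, fixed to the table: black base plate 120 (x) x 160 (y) x 10 mm, a grey metal body and on it a bare aluminium flange 100 (x) x 140 (y) mm, 26 mm thick, whose top face is 66 mm above the table; a 60 x 92 mm window in the flange shows the green circuit board inside. Origin at the centre of its underside, x across the flange, y along it towards the guide hole, z up.
- flange_guide (a point): mouth of the flange's guide hole, with a brass ring round it, on the flange's top face near its +y end at x 0, y +56 mm; the hole is vertical, 9.6 mm wide and 26 mm deep (the guide pin stands on its bottom, its foot then 40 mm and its tip 120 mm above the table)
- thread0 (a point): threaded screw hole (5 mm) in the flange's top face at its +x +y corner, 40 mm in x and 60 mm in y from the flange's centre
- thread1 (a point): threaded screw hole (5 mm) in the flange's top face at its +x -y corner, 40 mm in x and 60 mm in y from the flange's centre
- thread2 (a point): threaded screw hole (5 mm) in the flange's top face at its -x -y corner, 40 mm in x and 60 mm in y from the flange's centre
- thread3 (a point): threaded screw hole (5 mm) in the flange's top face at its -x +y corner, 40 mm in x and 60 mm in y from the flange's centre
- cover_handle (a point): centre of the handle bar of the white cover plate (loose, about 0.2 kg). The plate is 100 (x) x 140 (y) x 6 mm; the aluminium handle stands along its middle: a bar 10 mm wide (x), 74 mm long (y) and 12 mm high, its centre 42 mm above the plate's underside, on a 10 x 10 mm post near each end. It lies flat, handle up, on a blue mat 140 x 180 mm and 3 mm thick. Axes: x across the plate and the bar, y along the bar towards the guide hole, z up.
- cover_under (a point): centre of the cover plate's underside, 42 mm below cover_handle, axes as cover_handle's
- cover_guide (a point): the cover's guide hole (12 mm wide, through, brass ring round it on top), at the level of the underside, near the plate's +y end at x 0, y +56 mm from its centre; it goes over the guide pin
- cover_hole0 (a point): 8 mm screw hole through the cover at its +x +y corner (40 mm in x, 60 mm in y from its centre), at the level of the underside; belongs over thread0
- cover_hole1 (a point): 8 mm screw hole through the cover at its +x -y corner (40 mm in x, 60 mm in y from its centre), at the level of the underside; belongs over thread1
- cover_hole2 (a point): 8 mm screw hole through the cover at its -x -y corner (40 mm in x, 60 mm in y from its centre), at the level of the underside; belongs over thread2
- cover_hole3 (a point): 8 mm screw hole through the cover at its -x +y corner (40 mm in x, 60 mm in y from its centre), at the level of the underside; belongs over thread3
- pin_mid (a point): middle of the guide pin: loose steel rod, diameter 8, 80 mm long, 35 g, standing upright in the pin stand, its top 10 mm tapered to a 3.5 mm tip and its foot chamfered over the last 3 mm to 5 mm; z along the pin towards the tip. In the stand its foot is 10 mm and its tip 90 mm above the table.
- pin_foot (a point): centre of the guide pin's lower end, 40 mm below pin_mid
- pin_tip (a point): centre of the guide pin's tapered tip, 40 mm above pin_mid
- stand: black pin stand fixed to the table, 44 (x) x 130 (y) x 30 mm, with three holes 9.5 mm wide and 20 mm deep in a row along y at -42, 0 and +42 mm; the long steel guide pin stands in one of them, two short brass dowels in the others. Origin at the centre of its underside.
- screw_tray: black open tray with four cap screws, 70 x 100 x 18 mm; origin at the centre of its underside; leave alone
- objective: steel microscope objective standing on its nose, diameter 33, 51 mm tall; origin under its centre; leave alone
- hex_driver: grey-handled hex driver lying on the table, 170 mm long; origin at mid-length underneath; leave alone
- preamp: small grey die-cast metal box, 58 x 64 x 35 mm; origin at the centre of its underside; leave alone
- lens_cap: black disc-shaped lens cap, diameter 48, 13 mm tall; origin under its centre; leave alone
- dowel_a: short brass dowel, diameter 8, 34 mm long, standing in the pin stand and rising 14 mm above it; origin at its foot; leave in the stand
- dowel_b: second short brass dowel, the same as dowel_a; leave in the stand
Things that resemble listed ones, but are neither listed nor needed, are in the scene too. What is shaped like the part that bears cover_handle but orange or pink is not meant.

How it is judged:
By the outcome, as a careful person would: the job done as asked, in the order asked, and still so for the second after the job is handed in, while the arm keeps its last pose, push and grip.
It also fails if it takes over 67 s, if anything falls off the work surface, if the arm or the gripper's body presses on something with over 40 N, if the wrist force passes 120 N, or if a joint passes its speed limit or range.

## Working session

There is one attempt and no reset: what is moved stays moved. The work goes in short steps, Python scripts to look and compute and a shell command to move; the robot and the scene stay as the last step left them, time stands still between calls to the robot, and variables do not carry over. Pictures are saved under pics/ and viewed, and the job is handed in when it is done.

```bash
mkdir -p pics; ls; python3 - <<'E'
from station import bot
import cv2,numpy as np
np.set_printoptions(precision=4,suppress=True)
o=bot.get_obs(); print(o)
for n in ["scene","top"]:
    im,d=bot.read_camera(n); c=bot.calibration(n); print(n,c)
    np.savez(f"{n}0.npz",im=im,d=d)
    cv2.imwrite(f"pics/{n}0.png",cv2.resize(im[:,:,::-1],(800,600),interpolation=cv2.INTER_CUBIC))
E
```

```text
pics
{'t': 0.0, 'q': array([-1.3921,  0.4778,  0.0223,  1.5565, -0.0115,  1.1093, -0.0831]), 'joint_vel': array([ 0.0016, -0.0015, -0.0002,  0.0009,  0.0001,  0.0012, -0.0012]), 'joint_torque': array([  0.    , -59.6458,   1.6078, -28.1193,   0.0124,   0.0095,
         0.    ]), 'eef_pos': array([0.1908, 0.6469, 0.2443]), 'tool_rot': array([-0.0001,  0.1429,  0.9897, -0.0009]), 'contact_force': array([-0.8446,  0.6391,  0.8311]), 'torque': array([ 0.0195,  0.0061, -0.001 ]), 'gripper_width': 0.996716668342938}
scene {'fx': 471.41849269419856, 'fy': 471.41849269419856, 'cx': 282.00048944813943, 'cy': 201.98540086127778, 'extrinsics': array([[-0.5431,  0.4483, -0.7099,  1.3551],
       [ 0.8395,  0.3054, -0.4494,  0.4773],
       [ 0.0153, -0.8401, -0.5422,  0.7203],
       [ 0.    ,  0.    ,  0.    ,  1.    ]])}
top {'fx': 406.4009691001665, 'fy': 406.4009691001665, 'cx': 276.13309018268893, 'cy': 211.67761226099816, 'extrinsics': array([[ 0.0245, -0.9962,  0.0834,  0.3902],
       [-0.9996, -0.0253, -0.0083, -0.0218],
       [ 0.0104, -0.0832, -0.9965,  1.3981],
       [ 0.    ,  0.    ,  0.    ,  1.    ]])}
```

View pics/scene0.png

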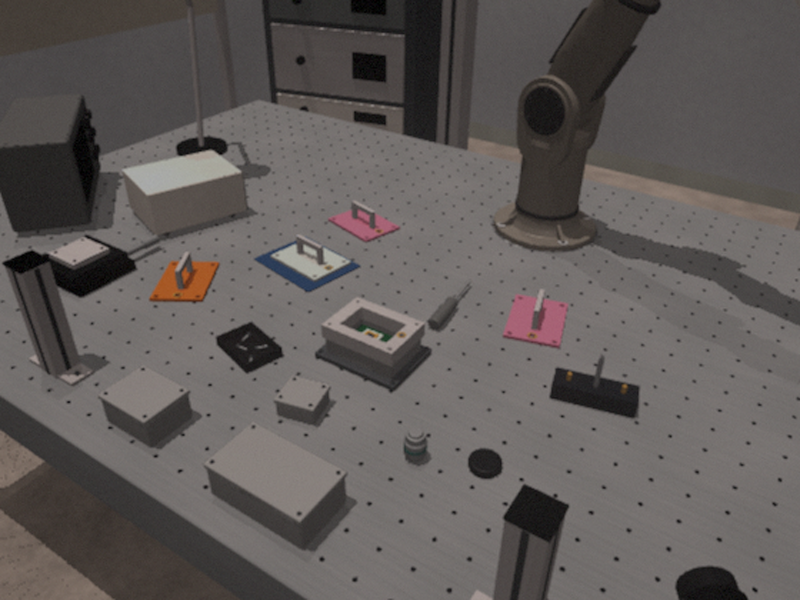

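View pics/top0.png

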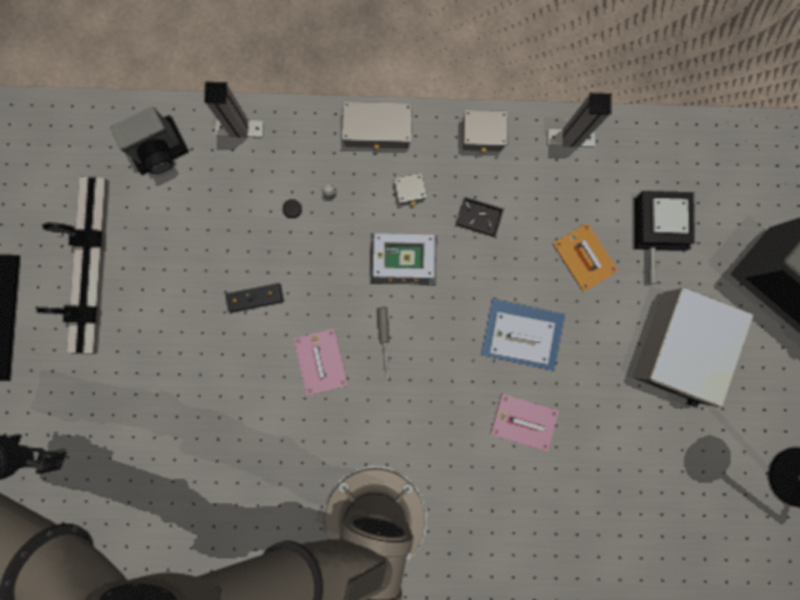

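The scene view shows the chamber at about (372,340), the pin stand at (595,390) and the white cover on its blue mat at (307,262). The top view shows them at (404,257), (254,298) and (523,335). Next I'll crop these areas and measure.

```bash
cat > h.py <<'E'
import numpy as np,cv2
from station import bot
np.set_printoptions(precision=4,suppress=True)
def cast(n,uv,z):
    c=bot.calibration(n);T=c["extrinsics"];uv=np.atleast_2d(uv).astype(float)
    r=np.c_[(uv[:,0]-c["cx"])/c["fx"],(uv[:,1]-c["cy"])/c["fy"],np.ones(len(uv))]@T[:3,:3].T
    o=T[:3,3]; return o+r*((z-o[2])/r[:,2])[:,None]
def proj(n,p):
    c=bot.calibration(n);T=c["extrinsics"];p=np.atleast_2d(p)
    q=(p-T[:3,3])@T[:3,:3]
    return np.c_[q[:,0]/q[:,2]*c["fx"]+c["cx"],q[:,1]/q[:,2]*c["fy"]+c["cy"]]
def crop(im,x0,y0,x1,y1,s,gain=1.8):
    c=np.clip(im[y0:y1,x0:x1].astype(float)*gain,0,255).astype(np.uint8)[:,:,::-1]
    c=cv2.resize(c,None,fx=s,fy=s,interpolation=cv2.INTER_NEAREST)
    for x in range(x0,x1,10): cv2.putText(c,str(x),((x-x0)*s,8),0,.3,(0,255,255));cv2.line(c,((x-x0)*s,9),((x-x0)*s,13),(0,255,255))
    for y in range(y0,y1,10): cv2.putText(c,str(y),(0,(y-y0)*s+4),0,.3,(0,255,255))
    return c
E
python3 - <<'E'
from h import *
t=np.load("top0.npz")["im"];s=np.load("scene0.npz")["im"]
A=crop(t,255,158,311,204,7);B=crop(t,332,204,400,264,6);C=crop(t,150,192,206,226,7)
W=np.zeros((590,800,3),np.uint8)
W[:322,:392]=A;W[:360,392:800]=B;W[350:350+238,:392]=C
cv2.imwrite("pics/topc.png",W)
A=crop(s,215,205,305,270,5);B=crop(s,175,162,255,204,5);C=crop(s,380,240,450,292,5)
W=np.zeros((600,800,3),np.uint8)
W[:325,:450]=A;W[330:540,:400]=B;W[:260,450:800]=C
cv2.imwrite("pics/scenec.png",W)
E
```

```text
(no output)
```

View pics/topc.png

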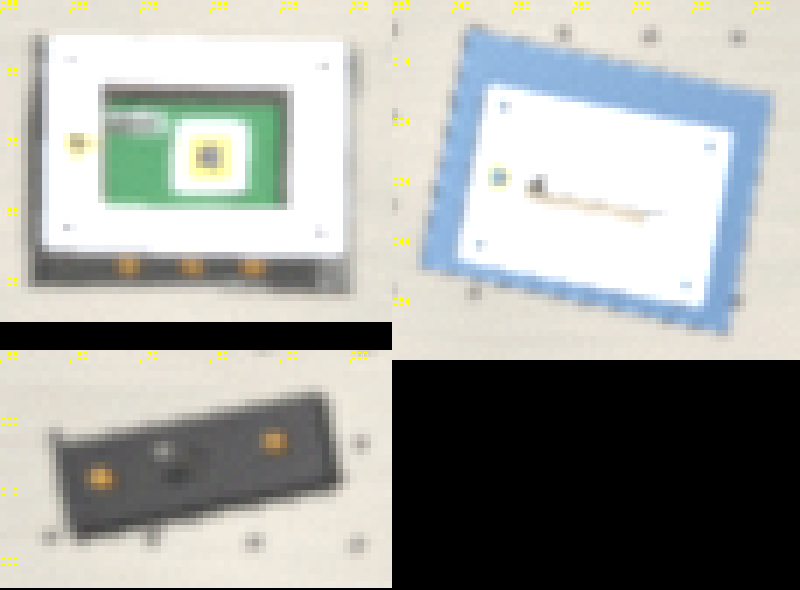

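View pics/scenec.png

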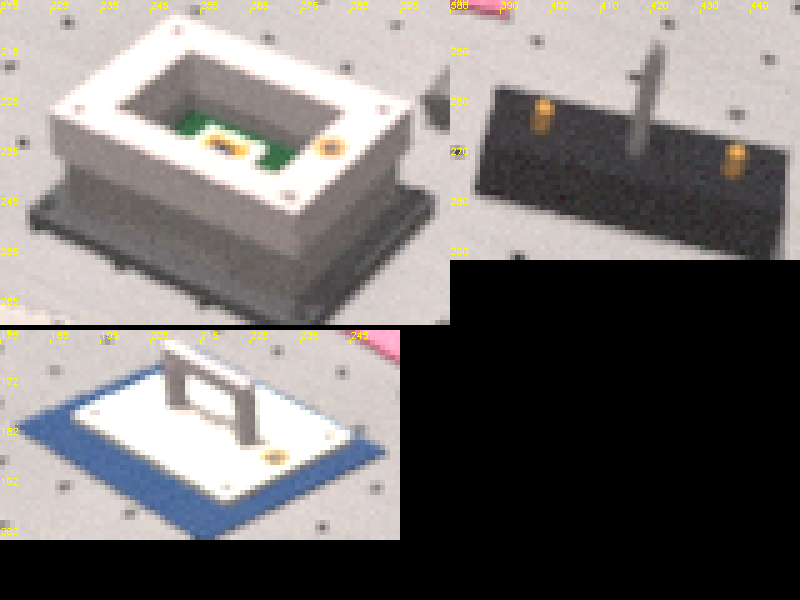

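```bash
cat >> h.py <<'E'
def comps(m,x0,y0,x1,y1,amin=3,w=None):
    "components of mask in box: area, weighted centroid (full-image px)"
    mm=np.zeros(m.shape,np.uint8);mm[y0:y1,x0:x1]=m[y0:y1,x0:x1]
    n,l,st,ce=cv2.connectedComponentsWithStats(mm,connectivity=8);out=[]
    for i in range(1,n):
        if st[i,4]>=amin:
            ys,xs=np.nonzero(l==i)
            ww=np.ones(len(xs)) if w is None else w[ys,xs]
            out.append((int(st[i,4]),np.array([(xs*ww).sum(),(ys*ww).sum()])/ww.sum()))
    return sorted(out,key=lambda a:-a[0])
def yellow(im,k=0.75):
    f=im.astype(float); s=np.clip((f[:,:,0]+f[:,:,1])/2-f[:,:,2],0,None)
    return s
E
python3 - <<'E'
from h import *
t=np.load("top0.npz")["im"];s=np.load("scene0.npz")["im"]
for n,im,b in [("top",t,dict(ch=(261,173,269,183),co=(345,228,354,238),d1=(158,203,168,213),d2=(184,198,195,207))),
 ("scene",s,dict(ch=(276,229,287,239),co=(225,183,235,192),d1=(394,257,404,265),d2=(433,266,442,274)))]:
    y=yellow(im)
    for k,bx in b.items():
        print(n,k,np.round(y[bx[1]:bx[3],bx[0]:bx[2]]).max(),end=' ')
        for a,c in comps(y>12,*bx,w=y): print(a,c,cast(n,c,{'ch':.066,'co':.009,'d1':.044,'d2':.044}[k])[0],end=' | ')
        print()
g=t.max(2)
print(g[160:198:3,255:308:3])
E
```

```text
top ch 32.0 20 [265.8621 178.1654] [0.6122 0.0039 0.066 ] | 
top co 22.0 14 [349.3739 232.9223] [ 0.4399 -0.2856  0.009 ] | 
top d1 53.0 12 [164.0108 209.8454] [0.5002 0.341  0.044 ] | 
top d2 45.0 12 [188.7401 204.7369] [0.5194 0.2594 0.044 ] | 
scene ch 58.0 34 [280.4511 233.913 ] [0.615  0.0061 0.066 ] | 
scene co 46.0 32 [229.361  186.7978] [ 0.4417 -0.2838  0.009 ] | 
scene d1 65.0 19 [398.236  261.7519] [0.5298 0.2636 0.044 ] | 
scene d2 63.0 25 [436.6798 270.6592] [0.5114 0.3445 0.044 ] | 
[[127 128 128 128 129 127 128 130 130 131 132 131 131 132 131 131 130 130]
 [127 124 110 148 147 146 140 141 142 142 138 138 138 137 136 136 134 131]
 [127 124 102 137 176 178 179 177 179 179 178 178 179 179 178 151 156 113]
 [129 123 110 178 177 132 137 138 144 146 153 159 160 159 170 176 161 110]
 [129 113 110 179 177  76  66  69  71  74  69  72  72  65 151 179 161 123]
 [128 108 110 176 172  93  93 102 115 145 145 139 102  86 152 179 162 127]
 [130 108 124 144 134  98  99 101 114 161 130 168 107  84 153 178 160 126]
 [129 109 128 172 166  97  99 101 123 151 100 166 104  84 159 179 156 125]
 [128 106 128 178 176  97 100 101 122 162 160 159 104  85 166 179 156 125]
 [131 107 128 180 174 133 131 122 120 123 123 116 115 105 167 180 156 124]
 [131 106 133 119 179 179 180 179 179 180 179 179 179 178 180 138 156 126]
 [128 110  95 124 137 137 136 143 152 153 152 153 170 169 169 167 148 126]
 [131 114  47  55  52  51  95  53  51  94  51  54  98  51  51  68  84 126]]
```

```bash
cat >> h.py <<'E'
def darkc(im,uv,r=3):
    "darkness weighted centroid near uv"
    g=im.astype(float).mean(2);x,y=int(round(uv[0])),int(round(uv[1]))
    p=g[y-r:y+r+1,x-r:x+r+1];b=np.median(p);w=np.clip(b-p-6,0,None)
    yy,xx=np.mgrid[y-r:y+r+1,x-r:x+r+1]
    return np.array([(xx*w).sum(),(yy*w).sum()])/max(w.sum(),1e-9),w.sum()
def fit2(L,W):
    "rigid 2D fit W=R L+t: t,yaw,resid"
    lc,wc=L.mean(0),W.mean(0);a=(L-lc);b=(W-wc)
    th=np.arctan2((a[:,0]*b[:,1]-a[:,1]*b[:,0]).sum(),(a*b).sum())
    R=np.array([[np.cos(th),-np.sin(th)],[np.sin(th),np.cos(th)]])
    t=wc-R@lc; return t,th,W-(L@R.T+t)
HO=np.array([[40,60],[40,-60],[-40,-60],[-40,60]])/1e3
E
python3 - <<'E'
from h import *
t=np.load("top0.npz")["im"];s=np.load("scene0.npz")["im"]
# seeds: order holes 0..3 (+x+y,+x-y,-x-y,-x+y)
S={("top","ch"):[(264.7,166),(301,167),(300.5,190.8),(264.3,190)],("scene","ch"):[(272,244),(230,227),(250,210.5),(291,226.5)],
("top","co"):[(350,221),(384.5,228),(380.5,251),(346,244)],("scene","co"):[(220,193),(194,178),(215,171),(241,182)]}
for (n,k),sd in S.items():
    im=t if n=="top" else s
    z=.066 if k=="ch" else .009
    c=[];w=[]
    for p in sd:
        a,b=darkc(im,p,2);c.append(a);w.append(b)
    W=cast(n,np.array(c),z)[:,:2]
    T,th,r=fit2(HO,W)
    R=np.array([[np.cos(th),-np.sin(th)],[np.sin(th),np.cos(th)]])
    print(n,k,np.round(c,1).tolist(),np.round(w),"\n   t",T,"yaw",np.degrees(th),"res mm",(r*1e3).round(1).tolist(),"guide",T+R@[0,.056])
E
```

```text
top ch [[264.6, 166.1], [300.9, 166.8], [300.3, 190.7], [264.2, 190.1]] [ 76.  69. 101. 105.] 
   t [ 0.6129 -0.0512] yaw 0.3811996003603388 res mm [[0.0, 0.2], [0.1, -0.5], [0.1, 0.5], [-0.2, -0.2]] guide [0.6126 0.0048]
scene ch [[271.9, 244.2], [229.2, 228.0], [250.0, 209.7], [291.3, 226.3]] [126. 164.  76. 105.] 
   t [ 0.6174 -0.049 ] yaw 1.0478123606698944 res mm [[1.7, -0.6], [4.6, 1.9], [-5.4, -2.0], [-0.9, 0.7]] guide [0.6163 0.007 ]
top co [[350.2, 221.2], [384.6, 228.0], [380.6, 251.1], [346.2, 244.3]] [ 96. 124. 105. 111.] 
   t [ 0.4304 -0.3407] yaw -9.657227126753735 res mm [[0.2, 0.1], [0.1, -0.0], [-0.1, 0.2], [-0.1, -0.2]] guide [ 0.4398 -0.2855]
scene co [[220.3, 194.5], [192.7, 177.0], [215.0, 170.4], [242.0, 181.3]] [156. 182. 239. 164.] 
   t [ 0.4334 -0.3356] yaw -9.884980326504992 res mm [[6.7, 4.8], [-3.7, -8.8], [5.6, 6.6], [-8.6, -2.7]] guide [ 0.443  -0.2805]
```

```bash
python3 - <<'E'
from h import *
t=np.load("top0.npz")["im"];s=np.load("scene0.npz")["im"]
print(t[200:214,168:184].mean(2).astype(int))
print(cast("top",(173.4,206),.088), cast("scene",(420.8,248.5),.09))
print(s[244:274,412:428].mean(2).astype(int))
y=yellow(t)
print(y[204:214,158:170].astype(int)); print(y[199:209,183:195].astype(int))
print(cast("top",[(164,209.5),(188.7,204.4)],.044))
# joint1 / tool yaw
from scipy.spatial.transform import Rotation as R
o=bot.get_obs();w,x,yy,z=o["tool_rot"];print(R.from_quat([x,yy,z,w]).as_matrix())
E
```

```text
[[123 124 123 123 124 124 123 121 120 120 119 114 105  98  92  86]
 [124 123 120 118 118 118 112 104  96  93  88  81  72  67  63  58]
 [116 112 103  94  92  86  81  72  65  63  59  56  55  53  51  50]
 [ 85  78  70  65  62  58  55  53  54  50  51  51  51  52  52  51]
 [ 57  53  52  51  51  53  52  51  50  52  51  52  52  52  52  52]
 [ 48  49  49  53  64  69  59  52  51  48  50  52  53  53  52  52]
 [ 49  49  50  56  73  81  63  53  49  46  46  48  51  54  52  54]
 [ 48  51  50  51  62  64  56  50  50  47  47  48  52  53  52  53]
 [ 50  50  51  49  51  51  49  45  45  47  48  49  51  52  53  52]
 [ 51  50  51  50  51  46  40  38  41  45  49  49  53  52  53  53]
 [ 50  50  52  51  50  45  40  39  43  47  49  51  53  53  52  52]
 [ 50  50  50  50  50  50  47  47  49  52  52  53  52  51  54  53]
 [ 50  51  51  51  51  52  50  52  52  53  52  51  52  50  49  49]
 [ 51  51  51  51  51  51  52  52  50  49  49  48  44  42  42  42]]
[[0.5098 0.2996 0.088 ]] [[0.5166 0.3024 0.09  ]]
[[115 115 116 117 114 114 116 114 115 116  88  59  80 104 112 111]
 [113 114 116 114 116 113 118 115 115 114 10
[... 2112 characters left out ...]
34 43 30  9  0  0  0]
 [ 3  0  0  1 16 40 53 41 18  2  0  0]
 [ 3  1  0  0  6 22 33 25 11  2  0  1]
 [ 4  1  0  0  0  3  6  6  3  0  0  0]
 [ 5  1  0  0  0  0  0  0  0  0  1  0]]
[[ 7  7  5  6  5  4  3  3  2  2  0  1]
 [ 4  3  2  1  0  1  1  0  1  0  0  0]
 [ 0  0  0  0  0  0  0  0  0  0  0  1]
 [ 0  0  0  0  0  1  0  0  1  0  0  0]
 [ 0  0  0  0  4 12 13  8  1  0  0  0]
 [ 0  0  0  2 15 35 41 24  5  0  0  0]
 [ 0  0  0  1 15 37 45 30  8  0  0  1]
 [ 0  0  0  0  7 18 25 15  4  0  0  0]
 [ 0  0  0  1  0  3  5  2  0  0  0  1]
 [ 0  0  0  0  0  0  0  0  0  0  1  0]]
[[0.5013 0.3411 0.044 ]
 [0.5205 0.2596 0.044 ]]
[[-0.9592  0.2829 -0.0003]
 [ 0.2829  0.9592 -0.0016]
 [-0.0002 -0.0017 -1.    ]]
```

```bash
cat >> h.py <<'E'
from scipy.spatial.transform import Rotation as Rn
def pose():
    o=bot.get_obs();w,x,y,z=o["tool_rot"];M=Rn.from_quat([x,y,z,w]).as_matrix()
    return o,M
def rows(target,yaw,n):
    "uniform rows to a world TCP target, tool y at world angle yaw (deg)"
    o,M=pose();psi=np.degrees(np.arctan2(M[1,1],M[0,1]))
    d=(np.array(target)-o["eef_pos"])/n;dy=(yaw-psi)/n
    print("psi",psi,"tilt",M[:,2],"turn/row about tool z",-dy)
    for i in range(n):
        a=np.radians(psi+i*dy)
        print([round(v,4) for v in (-d[0]*np.sin(a)+d[1]*np.cos(a),d[0]*np.cos(a)+d[1]*np.sin(a),-d[2])])
E
python3 -c "
from h import *
rows([.511,.300,.165],0,9)"
```

```text
psi 73.56946910302227 tilt [-0.0003 -0.0016 -1.    ] turn/row about tool z 8.174385455891363
[np.float64(-0.045), np.float64(-0.0269), np.float64(0.0088)]
[np.float64(-0.0484), np.float64(-0.0202), np.float64(0.0088)]
[np.float64(-0.0508), np.float64(-0.0131), np.float64(0.0088)]
[np.float64(-0.0521), np.float64(-0.0058), np.float64(0.0088)]
[np.float64(-0.0524), np.float64(0.0017), np.float64(0.0088)]
[np.float64(-0.0517), np.float64(0.0091), np.float64(0.0088)]
[np.float64(-0.0498), np.float64(0.0164), np.float64(0.0088)]
[np.float64(-0.047), np.float64(0.0233), np.float64(0.0088)]
[np.float64(-0.0432), np.float64(0.0297), np.float64(0.0088)]
```

```bash
python3 -m crank '[[[-0.045,-0.0269,0.009],[0,0,8.2],0.04],[[-0.0484,-0.0202,0.009],[0,0,8.2],0.04],[[-0.0508,-0.0131,0.009],[0,0,8.2],0.04],[[-0.0521,-0.0058,0.009],[0,0,8.2],0.04],[[-0.0524,0.0017,0.009],[0,0,8.2],0.04],[[-0.0517,0.0091,0.009],[0,0,8.2],0.04],[[-0.0498,0.0164,0.009],[0,0,8.2],0.04],[[-0.047,0.0233,0.009],[0,0,8.2],0.04],[[-0.0432,0.0297,0.009],[0,0,8.0],0.04],[[0,0,0],[0,0,0],0.04]]' 30; python3 - <<'E'
from h import *
rows([.511,.300,.165],0,1)
for n in ["scene","top"]:
    im,d=bot.read_camera(n);np.savez(n+"1.npz",im=im,d=d)
s=np.load("scene1.npz")["im"];t=np.load("top1.npz")["im"]
W=np.zeros((600,800,3),np.uint8)
A=crop(s,370,190,450,290,5);B=crop(t,140,170,220,240,5)
W[:500,:400]=A;W[:350,400:]=B;cv2.imwrite("pics/a1.png",W)
E
```

```text
t: 1.35
eef_pos: [0.5131, 0.2947, 0.1636]
tool_rot: [0.001, 0.711, 0.704, -0.001]
contact_force: [-0.8, 0.3, 0.1]
gripper_width: 0.468
psi -0.5534766822936512 tilt [ 0.0005 -0.0034 -1.    ] turn/row about tool z -0.5534766822936512
[np.float64(0.0052), np.float64(-0.0021), np.float64(-0.0014)]
```

View pics/a1.png

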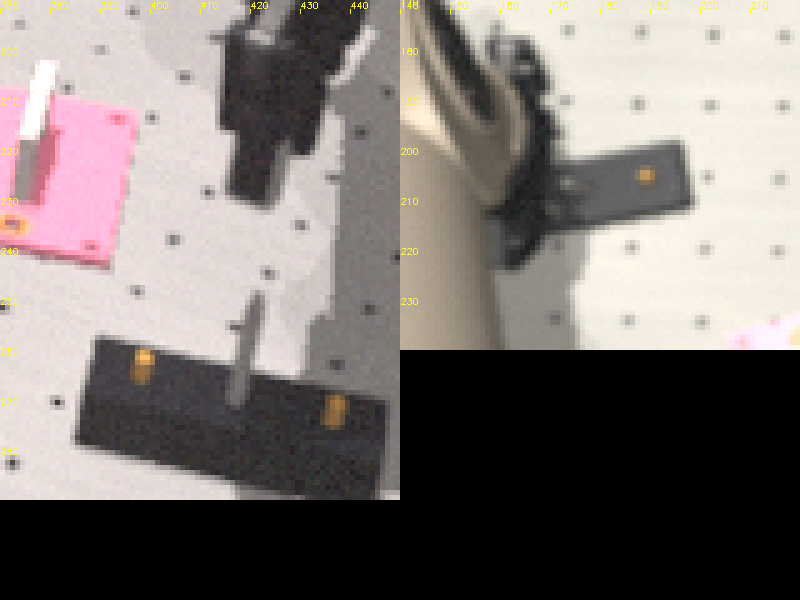

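```bash
python3 - <<'E'
from h import *
o,M=pose();p=o["eef_pos"];print(o["eef_pos"],o["t"],M,o["joint_vel"])
for dy in (.02,.0345,-.02):
  for dx in (-.011,0,.011):
    print(dy,dx,proj("scene",p+M@[dx,dy,.009]),proj("top",p+M@[dx,dy,.009]))
print(proj("scene",[[.511,.3,.09],[.511,.3,.03],[.514,.302,.09],[.514,.302,.03]]))
E
```

```text
[0.5103 0.2997 0.1639] 1.45 [[ 0.001   1.     -0.0009]
 [ 1.     -0.001  -0.0004]
 [-0.0004 -0.0009 -1.    ]] [-0.0279 -0.0091 -0.0316 -0.0047 -0.0022  0.0007 -0.0015]
0.02 -0.011 [[417.6247 225.0033]] [[171.9795 197.3353]]
0.02 0 [[422.7915 226.7542]] [[168.3913 197.2401]]
0.02 0.011 [[428.0112 228.5231]] [[164.8026 197.1449]]
0.0345 -0.011 [[415.22   228.4216]] [[172.2019 192.6503]]
0.0345 0 [[420.4296 230.2089]] [[168.6172 192.5549]]
0.0345 0.011 [[425.6932 232.0146]] [[165.0321 192.4595]]
-0.02 -0.011 [[424.0035 215.9357]] [[171.3637 210.3072]]
-0.02 0 [[429.0554 217.5922]] [[167.7657 210.2126]]
-0.02 0.011 [[434.1575 219.2651]] [[164.1672 210.1181]]
[[420.5642 246.7644]
 [415.8732 267.9428]
 [420.9995 247.8037]
 [416.2815 269.0109]]
```

The scene view shows the near finger at (421,230), where the TCP projects, and the pin from (421,248) to (416,270). The estimates agree to about 2 mm, so I'm descending.

```bash
python3 -m crank '[[[0.001,0.0015,0.03],[0,0,0],0.04],[[0,0,0.03],[0,0,0],0.04],[[0,0,0.03],[0,0,0],0.04],[[0,0,0.014],[0,0,0],0.04],[[0,0,0],[0,0,0],0.04]]'; python3 - <<'E'
from h import *
rows([.512,.3007,.06],0,1)
im,d=bot.read_camera("scene");np.savez("scene2.npz",im=im,d=d)
cv2.imwrite("pics/a2.png",crop(im,380,200,460,290,6))
E
```

```text
t: 2.08
eef_pos: [0.511, 0.3018, 0.0598]
tool_rot: [-0.0, 0.707, 0.708, -0.001]
contact_force: [-0.8, -0.6, 0.7]
gripper_width: 0.47
psi 0.06603663544045792 tilt [-0.0016 -0.0005 -1.    ] turn/row about tool z 0.06603663544045792
[np.float64(-0.0011), np.float64(0.001), np.float64(-0.0002)]
```

View pics/a2.png

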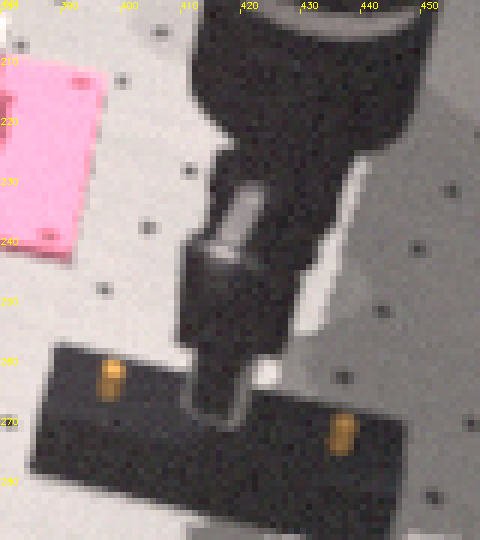

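The fingers straddle the pin at about (415,262) and clear both dowels. Next I'll close gently.

```bash
python3 -m crank '[[[0,0,0],[0,0,0],0.02],[[0,0,0],[0,0,0],0.014],[[0,0,0],[0,0,0],0.01],[[0,0,0],[0,0,0],0.006],[[0,0,0],[0,0,0],0.004],[[0,0,0],[0,0,0],0.004]]' 20
```

```text
t: 2.88
eef_pos: [0.5122, 0.3012, 0.0606]
tool_rot: [-0.0, 0.707, 0.707, 0.0]
contact_force: [-1.5, 0.1, 5.2]
gripper_width: 0.088
```

```bash
python3 -m crank '[[[0,0,0],[0,0,0],0.002],[[0,0,-0.005],[0,0,0],0.002],[[0,0,-0.015],[0,0,0],0.002],[[0,0,-0.03],[0,0,0],0.002],[[0,0,-0.03],[0,0,0],0.002],[[0,0,-0.025],[0,0,0],0.002],[[0,0,0],[0,0,0],0.002]]' 60;python3 - <<'E'
from h import *
for i in range(1):
    o,M=pose();print(o["eef_pos"],M[:,2],o["contact_force"],o["gripper_width"])
    im,d=bot.read_camera("scene")
    o,M=pose();print(o["eef_pos"],M[:,2],o["contact_force"])
cv2.imwrite("pics/a3.png",crop(im,380,160,470,260,6))
E
```

```text
t: 3.75
eef_pos: [0.5133, 0.3017, 0.1679]
tool_rot: [0.0, 0.707, 0.707, 0.002]
contact_force: [0.1, 0.8, -1.1]
gripper_width: 0.073
[0.5133 0.3017 0.1679] [ 0.0037  0.0029 -1.    ] [ 0.1233  0.8026 -1.1412] 0.07266512609839712
[0.5124 0.3013 0.1664] [ 0.0016  0.0014 -1.    ] [-0.4829 -0.0584 -0.3676]
```

View pics/a3.png

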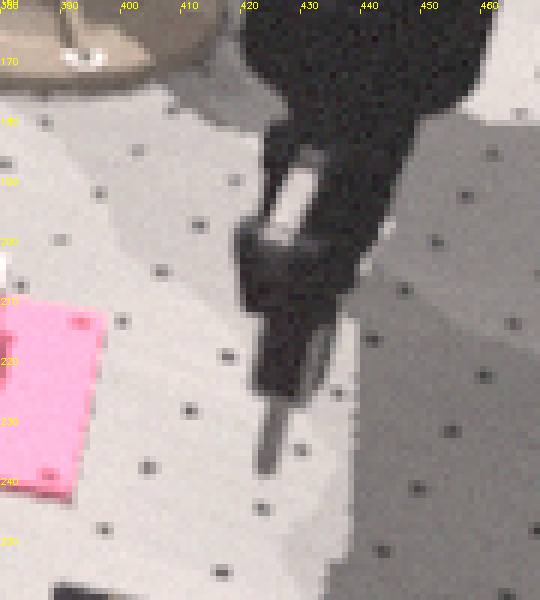

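```bash
python3 - <<'E'
from h import *
ps=[]
for i in range(3):
    im,d=bot.read_camera("scene");o,M=pose();ps.append(o["eef_pos"]);
p=np.mean(ps,0);print(ps,M[:,2])
g=im.astype(float).mean(2)
print(g[224:242,416:434].astype(int))
f=p-[0,0,.05]
print(proj("scene",[f,f+[0,0,.01],p]))
rows([.6135,.005,.140],0,7)
E
```

```text
[array([0.5118, 0.301 , 0.1653]), array([0.5114, 0.3008, 0.1647]), array([0.5113, 0.3007, 0.1643])] [-0.0015 -0.0011 -1.    ]
[[127 127 125 124 108  75  44  28  31  29  28  29  30  39  54  60  53  85]
 [126 126 126 122 111  84  52  38  33  27  28  27  27  47  59  63  81 105]
 [122 126 123 124 119 103  77  59  50  48  37  25  32  49  63  75 103 113]
 [124 122 124 125 124 120 114  99  73  58  55  51  49  61  65  90 110 115]
 [124 122 124 123 123 121 122 107  73  57  62  65  76  78  88 104 111 112]
 [119 122 120 122 121 122 123  99  59  59  58  76 100 110 114 115 112 113]
 [122 119 121 119 121 121 121  97  59  58  60  90 120 122 122 119 112 111]
 [123 123 122 119 119 120 114  89  52  59  61  98 119 122 123 120 114 114]
 [121 120 123 121 120 122 110  80  55  59  65 101 121 120 122 120 118 114]
 [122 122 122 122 120 119 106  72  58  59  74 102 118 112 115 120 120 117]
 [122 122 119 121 119 123  98  62  60  59  85 108 108  84  76 108 123 119]
 [117 122 122 121 121 118  88  59  58  61  89 112 112  85  69  98 116 118]
 [121 120 121 119 120 113  81  56  56  64  96 121 122 114 107 113 120 121]
[... 275 characters left out ...]
 120 120 119 119 118 119]
 [120 121 121 120 120 118 118 121 119 119 120 119 120 119 118 117 119 119]]
[[422.9055 237.8688]
 [423.7407 234.1071]
 [427.174  218.6438]]
psi -0.02552193252006207 tilt [-0.0015 -0.0011 -1.    ] turn/row about tool z -0.0036459903600088673
[np.float64(-0.0422), np.float64(0.0146), np.float64(0.0035)]
[np.float64(-0.0422), np.float64(0.0146), np.float64(0.0035)]
[np.float64(-0.0422), np.float64(0.0146), np.float64(0.0035)]
[np.float64(-0.0422), np.float64(0.0146), np.float64(0.0035)]
[np.float64(-0.0422), np.float64(0.0146), np.float64(0.0035)]
[np.float64(-0.0422), np.float64(0.0146), np.float64(0.0035)]
[np.float64(-0.0422), np.float64(0.0146), np.float64(0.0035)]
```

```bash
python3 -m crank '[[[-0.03,0.01,0],[0,0,0],0.002],[[-0.045,0.016,0],[0,0,0],0.002],[[-0.045,0.016,0],[0,0,0],0.002],[[-0.045,0.016,0],[0,0,0.0],0.002],[[-0.045,0.016,0],[0,0,0],0.002],[[-0.045,0.016,0],[0,0,0],0.002],[[-0.041,0.013,0.01],[0,0,0],0.002],[[0,0,0.014],[0,0,0],0.002],[[0,0,0],[0,0,0],0.002],[[0,0,0],[0,0,0],0.002]]' 60;python3 - <<'E'
from h import *
ps=[]
for i in range(4):
    im,d=bot.read_camera("scene");o,M=pose();ps.append(o["eef_pos"])
t,d=bot.read_camera("top")
print(np.array(ps),M[:,2],o["contact_force"])
np.savez("scene4.npz",im=im);np.savez("top4.npz",im=t)
W=np.zeros((600,800,3),np.uint8)
A=crop(im,240,170,330,260,5);B=crop(t,240,150,310,210,5)
W[:450,:450]=A;W[:300,450:]=B;cv2.imwrite("pics/a4.png",W)
f=np.mean(ps[1:],0)-[0,0,.05];print(f,proj("scene",[f,f+[0,0,.01]]))
E
```

```text
t: 5.2
eef_pos: [0.6145, 0.0067, 0.141]
tool_rot: [-0.001, 0.707, 0.708, -0.0]
contact_force: [-0.1, 0.8, 0.1]
gripper_width: 0.07
[[0.6148 0.0067 0.1413]
 [0.6149 0.0065 0.1416]
 [0.615  0.0062 0.1417]
 [0.615  0.006  0.1417]] [ 0.0006  0.0004 -1.    ] [-0.1349 -0.9559  1.1528]
[0.615  0.0063 0.0916] [[280.6737 224.9378]
 [280.7342 221.3615]]
```

View pics/a4.png

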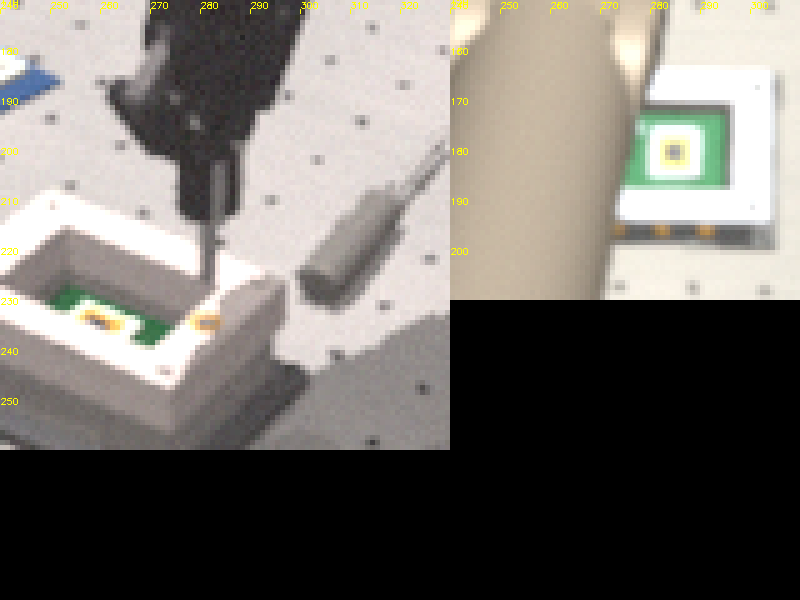

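```bash
python3 - <<'E'
from h import *
s=np.load("scene4.npz")["im"].astype(float).mean(2)
print(s[212:238,272:290].astype(int))
y=yellow(np.load("scene4.npz")["im"]);print(comps(y>12,274,229,289,239,w=y))
print(comps(y>25,274,229,289,239))
print(y[228:240,272:290].astype(int))
print(proj("scene",[[.615,.006,.066],[.616,.006,.066],[.615,.007,.066]]))
E
```

```text
[[123 122 123 100  49  32  33  32  27  35  55  60  57  36  44  87 118 125]
 [123 124 124 117  90  58  38  30  32  33  52  64  62  78  99 111 123 123]
 [125 123 125 123 115  97  86  74  53  48  63  67  75 106 126 125 124 123]
 [125 127 126 124 127 119 117 102  74  62  64  85 108 118 125 125 124 124]
 [144 135 125 122 123 122 124 107  74  64  60 100 122 122 122 124 125 125]
 [159 154 148 146 135 130 125 108  75  63  60  85 107 119 125 122 126 126]
 [160 160 162 159 153 144 134 111  77  61  62  58  74 109 125 123 124 126]
 [160 160 162 161 160 159 150 126  81  61  65  84 101 115 125 126 125 125]
 [162 161 161 159 159 160 159 135  88  59  59 110 136 131 125 129 125 124]
 [156 163 164 159 161 161 161 135  83  62  68 122 153 144 137 127 128 125]
 [122 141 154 162 163 163 161 136  86  60  73 126 161 158 151 148 142 136]
 [ 90 102 120 132 144 156 163 137  87  61  72 127 158 161 160 159 160 154]
 [ 82  83  82  86 103 125 140 125  77  62  72 128 161 161 159 156 159 158]
 [ 84  81  83  82  85  89  99  94  67  59  78 134 161 162 160 159 159 144]
 [ 82  81  80  81  83  84  81  79  75  69  83 130 
[... 971 characters left out ...]
6  6  8]
 [ 4  6  4  5  6  3  5  5  6  6  9  9  5  5  6  5  5  6]
 [ 3  5  6  5  5  5  5  5  8 10 11  9  6  8  7  6  5  5]
 [ 6  4  5  4  5  3  7  8 10 10  9  9  7  4  7  6  6  6]
 [ 3  2  3  3  3  5 20 37 36 33 31 21  7  5  5  4  5  5]
 [ 2  2  2  4  4 21 45 52 43 39 46 36 16  6  6  6  5  6]
 [ 6  3  3  6  6 29 63 46  6  5 16 36 22  6  5  6  4  4]
 [ 4  5  6  7  8 19 42 54 38 38 34 23 11  6  7  6  3  3]
 [ 8  5  7 10 11 10 16 25 27 27 24  8  6  6  6  3  4  4]
 [ 7  8  8  9 10  9 11  9 10  7  6  5  6  6  5  4  6  2]
 [ 9 11 10 12  9 11 11 10 11  7  6  5  5  7  3  4  3  5]
 [10 11 11 12 10  9  8  6  4  6  5  5  6  5  4  4  5  4]]
[[280.4184 233.9152]
 [280.1828 234.1297]
 [280.7804 234.0603]]
```

Scene view: pin foot at (281,225), straight above the ring at (280.3,233.9), about 1 mm too far in +y. Next I'll shift by −1 mm in y and lower slowly while watching force.

```bash
python3 -m crank '[[[-0.001,0,0.006],[0,0,0],0.002],[[0,0,0.008],[0,0,0],0.002],[[0,0,0.006],[0,0,0],0.002],[[0,0,0.003],[0,0,0],0.002],[[0,0,0.002],[0,0,0],0.002],[[0,0,0.002],[0,0,0],0.002],[[0,0,0],[0,0,0],0.002]]' 60;python3 - <<'E'
from h import *
ps=[]
for i in range(2):
    im,d=bot.read_camera("scene");o,M=pose();ps.append(o["eef_pos"])
print(np.array(ps),M[:,2],o["contact_force"])
cv2.imwrite("pics/a5.png",crop(im,240,180,310,255,8))
E
```

```text
t: 6.32
eef_pos: [0.6148, 0.0041, 0.1143]
tool_rot: [-0.0, 0.707, 0.707, 0.0]
contact_force: [0.7, -0.1, -0.2]
gripper_width: 0.072
[[0.6149 0.004  0.1144]
 [0.6149 0.004  0.1144]] [ 0.0001  0.0001 -1.    ] [-0.8463 -0.1669 -0.0041]
```

View pics/a5.png

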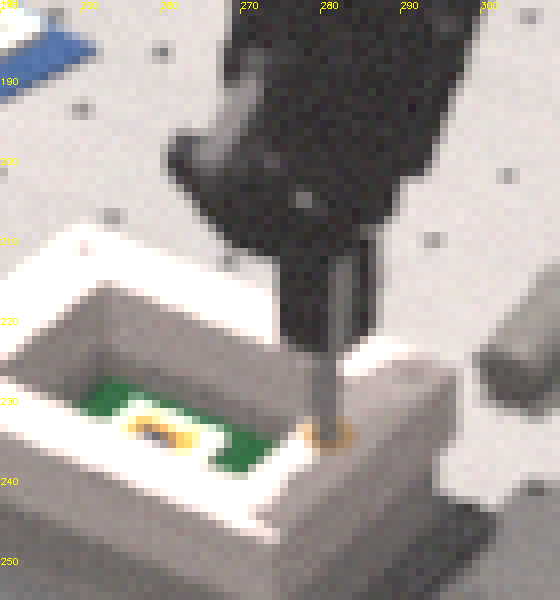

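The pin foot is inside the ring at (280,234) and the force is about zero, so I'll continue down.

```bash
python3 -m crank '[[[0,0,0.002],[0,0,0],0.002],[[0,0,0.002],[0,0,0],0.002],[[0,0,0.002],[0,0,0],0.002],[[0,0,0],[0,0,0],0.002],[[0,0,0],[0,0,0],0.002]]' 60;python3 - <<'E'
from h import *
o,M=pose();print(o["eef_pos"],M[:,2],o["contact_force"],o["torque"])
E
```

```text
t: 7.05
eef_pos: [0.6146, 0.0041, 0.1081]
tool_rot: [-0.0, 0.707, 0.707, -0.0]
contact_force: [-1.6, 0.4, -1.7]
gripper_width: 0.073
[0.6146 0.0041 0.1081] [-0.0006  0.     -1.    ] [-1.5715  0.4012 -1.65  ] [0.2182 0.2591 0.0067]
```

```bash
python3 -m crank '[[[0,0,0.003],[0,0,0],0.002],[[0,0,0.003],[0,0,0],0.002],[[0,0,0.003],[0,0,0],0.002],[[0,0,0.003],[0,0,0],0.002],[[0,0,0],[0,0,0],0.002],[[0,0,0],[0,0,0],0.002]]' 60;python3 - <<'E'
from h import *
o,M=pose();print(o["eef_pos"],M[:,2],o["contact_force"],o["torque"])
E
```

```text
t: 7.8
eef_pos: [0.6146, 0.0041, 0.096]
tool_rot: [-0.0, 0.707, 0.707, -0.0]
contact_force: [-1.1, 1.6, -2.1]
gripper_width: 0.074
[0.6146 0.0041 0.096 ] [-0.0006  0.     -1.    ] [-1.1144  1.5663 -2.0693] [ 0.3867  0.4723 -0.0492]
```

```bash
python3 -m crank '[[[0,0,0.002],[0,0,0],0.002],[[0,0,0.0015],[0,0,0],0.002],[[0,0,0.0015],[0,0,0],0.002],[[0,0,0],[0,0,0],0.002]]' 60;  python3 -m crank '[[[0,0,0.001],[0,0,0],0.002],[[0,0,0.0],[0,0,0],0.002]]' 60; python3 -m crank '[[[0,0,0.001],[0,0,0],0.002],[[0,0,0.0],[0,0,0],0.002]]' 60
```

```text
t: 8.3
eef_pos: [0.6147, 0.0042, 0.0911]
tool_rot: [-0.0, 0.707, 0.707, -0.0]
contact_force: [-2.5, 2.2, 0.9]
gripper_width: 0.073
t: 8.55
eef_pos: [0.6148, 0.0042, 0.0907]
tool_rot: [-0.0, 0.707, 0.707, 0.0]
contact_force: [-4.9, 2.7, 5.7]
gripper_width: 0.073
t: 8.8
eef_pos: [0.615, 0.0042, 0.0905]
tool_rot: [-0.0, 0.707, 0.707, 0.0]
contact_force: [-6.9, 2.9, 11.3]
gripper_width: 0.075
```

```bash
python3 -m crank '[[[0,0,-0.001],[0,0,0],0.02],[[0,0,0],[0,0,0],0.03],[[0,0,0],[0,0,0],0.03],[[0,0,0],[0,0,0],0.03]]' 60; python3 -m crank '[[[0,0,-0.01],[0,0,0],0.03],[[0,0,-0.03],[0,0,0],0.03],[[0,0,-0.04],[0,0,0],0.04],[[0,0,-0.04],[0,0,0],0.05],[[0,0,0],[0,0,0],0.05]]' 60;python3 - <<'E'
from h import *
im,d=bot.read_camera("scene");np.savez("scene6.npz",im=im)
o,M=pose();print(o["eef_pos"],M[:,2],o["contact_force"],o["torque"])
cv2.imwrite("pics/a6.png",crop(im,240,180,310,255,8))
E
```

```text
t: 9.3
eef_pos: [0.615, 0.0038, 0.0902]
tool_rot: [0.0, 0.707, 0.707, -0.0]
contact_force: [0.1, -0.4, -1.1]
gripper_width: 0.353
t: 9.93
eef_pos: [0.6171, 0.0037, 0.2145]
tool_rot: [0.002, 0.707, 0.707, 0.003]
contact_force: [1.0, 0.3, -0.9]
gripper_width: 0.587
[0.6158 0.004  0.2124] [ 0.0037  0.0008 -1.    ] [-0.1098  0.5292 -0.56  ] [0.0306 0.0057 0.072 ]
```

View pics/a6.png

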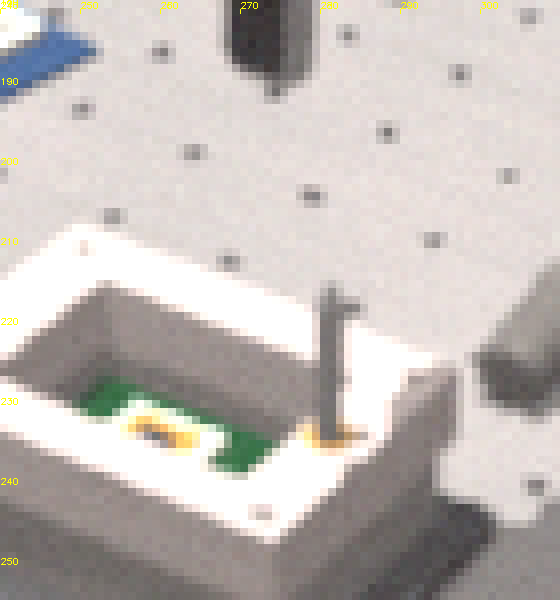

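The pin stands in the guide hole with its tip at (280.2,215.5). Next I'll move over to the cover.

```bash
python3 -c "
from h import *
print(bot.get_obs()['q'])
rows([.4325,-.3405,.18],-9.66,9)
print(proj('scene',[[.6148,.0045,.12],[.6148,.0045,.066]]))"
```

```text
[-0.4537  0.4381  0.4632  1.7643 -0.2297  0.9888  0.0974]
psi -0.038980713268272224 tilt [ 0.0037  0.0008 -1.    ] turn/row about tool z 1.0690021429701921
[np.float64(-0.0383), np.float64(-0.0203), np.float64(0.0036)]
[np.float64(-0.0387), np.float64(-0.0196), np.float64(0.0036)]
[np.float64(-0.039), np.float64(-0.0189), np.float64(0.0036)]
[np.float64(-0.0394), np.float64(-0.0182), np.float64(0.0036)]
[np.float64(-0.0397), np.float64(-0.0174), np.float64(0.0036)]
[np.float64(-0.04), np.float64(-0.0167), np.float64(0.0036)]
[np.float64(-0.0403), np.float64(-0.0159), np.float64(0.0036)]
[np.float64(-0.0406), np.float64(-0.0152), np.float64(0.0036)]
[np.float64(-0.0409), np.float64(-0.0144), np.float64(0.0036)]
[[280.232  214.4185]
 [279.9233 233.6551]]
```

```bash
python3 -m crank '[[[-0.038,-0.020,0.0],[0,0,1.1],0.05],[[-0.039,-0.020,0.002],[0,0,1.1],0.05],[[-0.039,-0.019,0.004],[0,0,1.1],0.05],[[-0.039,-0.018,0.004],[0,0,1.1],0.05],[[-0.040,-0.017,0.004],[0,0,1.1],0.05],[[-0.040,-0.017,0.004],[0,0,1.1],0.05],[[-0.040,-0.016,0.004],[0,0,1.0],0.05],[[-0.041,-0.015,0.004],[0,0,1.0],0.05],[[-0.041,-0.014,0.004],[0,0,1.0],0.05],[[0,0,0],[0,0,0],0.05]]'; python3 - <<'E'
from h import *
for i in range(4):
    im,d=bot.read_camera("top" if i<2 else "scene")
    if i==1:t=im
o,M=pose();print(o["eef_pos"],M[:,2])
np.savez("top7.npz",im=t);np.savez("scene7.npz",im=im)
rows([.4325,-.3405,.18],-9.66,1)
W=np.zeros((600,800,3),np.uint8)
A=crop(im,170,110,260,210,5);B=crop(t,335,195,405,265,5)
W[:500,:450]=A;W[:350,450:]=B;cv2.imwrite("pics/a7.png",W)
cv2.imwrite("pics/t7.png",crop(t,150,100,400,300,3))
E
```

```text
t: 11.22
eef_pos: [0.4283, -0.3434, 0.1794]
tool_rot: [-0.001, 0.766, 0.643, -0.001]
contact_force: [0.3, 0.6, 0.4]
gripper_width: 0.58
[ 0.4322 -0.3391  0.1798] [-0.0006  0.001  -1.    ]
psi -9.526926899630686 tilt [-0.0006  0.001  -1.    ] turn/row about tool z 0.1330731003693142
[np.float64(-0.0014), np.float64(0.0006), np.float64(-0.0002)]
```

View pics/a7.png

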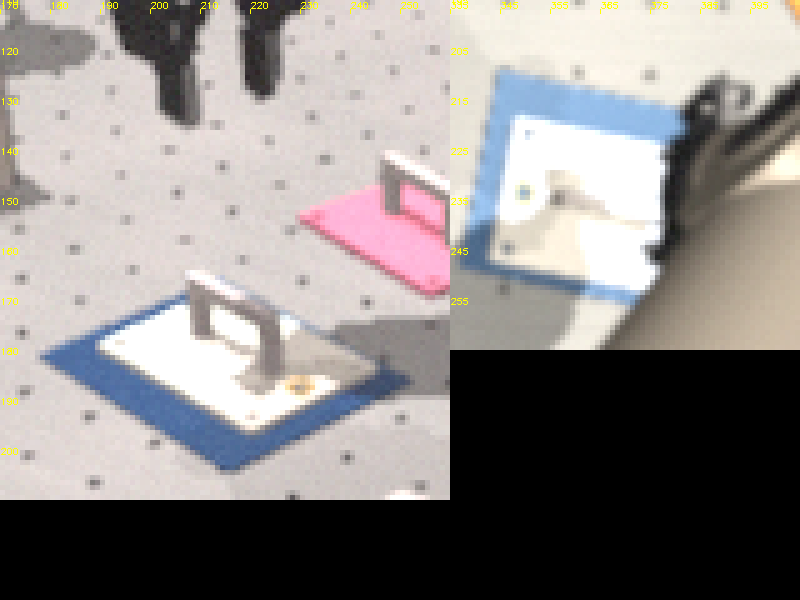

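View pics/t7.png

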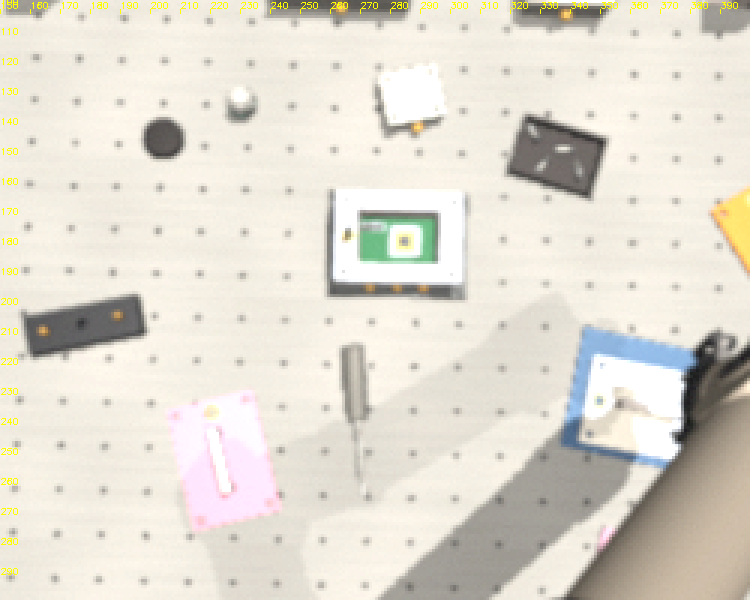

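Scene view: the open fingers are above the cover handle, which runs from (207,165) to (226,175). The scene estimate of the cover centre is (0.4323, −0.339), and the TCP is there. In the top view nothing else has moved. Next I'll descend.

```bash
python3 -m crank '[[[0,0,0.03],[0,0,0.1],0.05],[[0,0,0.035],[0,0,0],0.05],[[0,0,0.035],[0,0,0],0.05],[[0,0,0.025],[0,0,0],0.05],[[0,0,0.015],[0,0,0],0.05],[[0,0,0],[0,0,0],0.05],[[0,0,0],[0,0,0],0.05]]' 20; python3 - <<'E'
from h import *
im,d=bot.read_camera("scene")
o,M=pose();print(o["eef_pos"],M[:,2],o["contact_force"])
rows([.4323,-.3393,.04],-9.66,1)
cv2.imwrite("pics/a8.png",crop(im,170,110,260,210,6))
E
```

```text
t: 12.3
eef_pos: [0.4324, -0.3406, 0.0411]
tool_rot: [0.001, 0.764, 0.645, 0.0]
contact_force: [0.2, -0.4, 0.8]
gripper_width: 0.586
[ 0.4324 -0.3407  0.0413] [ 0.0016 -0.0009 -1.    ] [ 0.3046  0.2478 -0.5623]
psi -9.721390081723118 tilt [ 0.0016 -0.0009 -1.    ] turn/row about tool z -0.06139008172311833
[np.float64(0.0014), np.float64(-0.0004), np.float64(0.0013)]
```

View pics/a8.png

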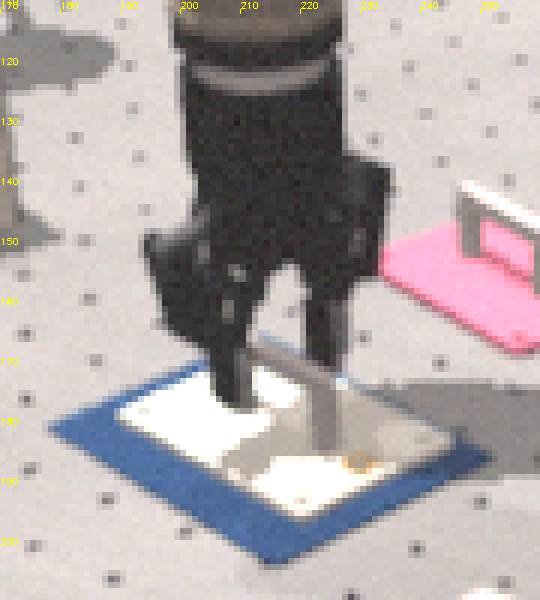

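The fingers straddle the bar: near finger at (208,172), far finger at (223,165). Closing.

```bash
python3 -m crank '[[[0.001,0,0.001],[0,0,0],0.035],[[0,0,0],[0,0,0],0.02],[[0,0,0],[0,0,0],0.012],[[0,0,0],[0,0,0],0.008],[[0,0,0],[0,0,0],0.006],[[0,0,0],[0,0,0],0.006]]' 20;  python3 -m crank '[[[0,0,0],[0,0,0],0.004],[[0,0,0],[0,0,0],0.002],[[0,0,0],[0,0,0],0.002]]' 80;python3 - <<'E'
from h import *
o,M=pose();print(o["eef_pos"],M,o["contact_force"],o["torque"])
E
```

```text
t: 13.1
eef_pos: [0.4319, -0.3395, 0.0395]
tool_rot: [0.0, 0.765, 0.645, 0.0]
contact_force: [-0.4, 0.6, 5.2]
gripper_width: 0.111
t: 13.48
eef_pos: [0.4321, -0.3395, 0.0396]
tool_rot: [0.0, 0.765, 0.645, 0.0]
contact_force: [-0.1, 1.1, 6.6]
gripper_width: 0.103
[ 0.4321 -0.3395  0.0396] [[ 0.1692  0.9856  0.0006]
 [ 0.9856 -0.1692 -0.0001]
 [-0.      0.0006 -1.    ]] [-0.1489  1.1358  6.5542] [0.1706 0.0783 0.0347]
```

```bash
python3 -m crank '[[[0,0,-0.005],[0,0,0],0.002],[[0,0,-0.02],[0,0,0],0.002],[[0,0,-0.035],[0,0,0],0.002],[[0,0,-0.04],[0,0,0],0.002],[[0,0,-0.04],[0,0,0],0.002],[[0,0,-0.02],[0,0,0],0.002],[[0,0,0],[0,0,0],0.002],[[0,0,0],[0,0,0],0.002]]' 80;python3 - <<'E'
from h import *
im,d=bot.read_camera("scene");im,d=bot.read_camera("scene")
np.savez("scene9.npz",im=im)
o,M=pose();print(o["eef_pos"],M[:,2],o["contact_force"],o["torque"],o["gripper_width"])
rows([.6148,-.0515,.20],0.38,9)
cv2.imwrite("pics/a9.png",crop(im,150,90,280,190,6))
E
```

```text
t: 14.48
eef_pos: [0.4311, -0.3387, 0.1981]
tool_rot: [-0.001, 0.764, 0.645, -0.0]
contact_force: [-0.1, -0.4, -3.7]
gripper_width: 0.101
[ 0.4311 -0.3388  0.1979] [-0.0024  0.0012 -1.    ] [-0.4327  0.1623 -2.1955] [ 0.0529 -0.0029  0.0502] 0.09462287353328071
psi -9.734748667418335 tilt [-0.0024  0.0012 -1.    ] turn/row about tool z -1.1238609630464818
[np.float64(0.0349), np.float64(0.0147), np.float64(-0.0002)]
[np.float64(0.0346), np.float64(0.0154), np.float64(-0.0002)]
[np.float64(0.0343), np.float64(0.0161), np.float64(-0.0002)]
[np.float64(0.034), np.float64(0.0168), np.float64(-0.0002)]
[np.float64(0.0337), np.float64(0.0174), np.float64(-0.0002)]
[np.float64(0.0333), np.float64(0.0181), np.float64(-0.0002)]
[np.float64(0.0329), np.float64(0.0187), np.float64(-0.0002)]
[np.float64(0.0326), np.float64(0.0194), np.float64(-0.0002)]
[np.float64(0.0322), np.float64(0.02), np.float64(-0.0002)]
```

View pics/a9.png

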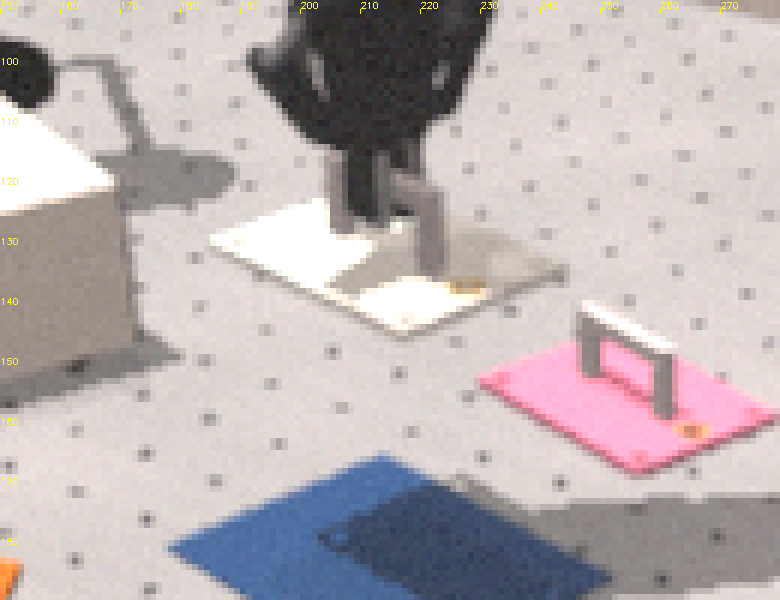

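```bash
python3 -m crank '[[[0.020,0.008,0],[0,0,-0.5],0.002],[[0.035,0.0155,0],[0,0,-1.2],0.002],[[0.0345,0.016,0],[0,0,-1.2],0.002],[[0.034,0.017,0],[0,0,-1.2],0.002],[[0.034,0.0175,0],[0,0,-1.2],0.002],[[0.033,0.018,0],[0,0,-1.2],0.002],[[0.033,0.0185,0],[0,0,-1.2],0.002],[[0.0325,0.0195,0],[0,0,-1.2],0.002],[[0.032,0.018,0],[0,0,-1.2],0.002],[[0.014,0.008,0],[0,0,0],0.002]]' 80;python3 -m crank '[[[0,0,0],[0,0,0],0.002],[[0,0,0],[0,0,0],0.002]]'; python3 - <<'E'
from h import *
ps=[]
for i in range(3):
    im,d=bot.read_camera("scene"); o,M=pose();ps.append(o["eef_pos"])
np.savez("scene10.npz",im=im)
t,d=bot.read_camera("top");np.savez("top10.npz",im=t)
print(np.array(ps),M[:,2],o["contact_force"],o["torque"],o["gripper_width"])
rows([.6148,-.0515,.20],0.38,1)
cv2.imwrite("pics/a10.png",crop(im,200,130,330,260,4))
cv2.imwrite("pics/t10.png",crop(t,240,140,330,220,6))
y=yellow(im)
for a,c in comps(y>12,240,150,320,240,w=y):print(a,c,cast("scene",c,np.mean(ps,0)[2]-.0306))
print(proj("scene",np.mean(ps,0)+M@[.056,0,.0306]))
E
```

```text
t: 15.82
eef_pos: [0.6148, -0.0481, 0.1983]
tool_rot: [-0.001, 0.703, 0.711, -0.0]
contact_force: [0.0, -0.7, -2.8]
gripper_width: 0.097
t: 16.08
eef_pos: [0.6133, -0.0541, 0.1991]
tool_rot: [0.0, 0.706, 0.709, -0.001]
contact_force: [-0.7, -0.1, -2.5]
gripper_width: 0.099
[[ 0.6133 -0.0543  0.1993]
 [ 0.6134 -0.0542  0.1994]
 [ 0.6136 -0.0539  0.1994]] [-0.0001 -0.0004 -1.    ] [ 0.457  -0.5349 -2.7128] [0.0054 0.0091 0.031 ] 0.09543870751051639
psi 0.2419354302847236 tilt [-0.0001 -0.0003 -1.    ] turn/row about tool z -0.1380645697152764
[np.float64(0.0021), np.float64(0.0011), np.float64(-0.0006)]
192 [273.5153 199.5302] [[ 0.6351 -0.0005  0.1688]]
37 [260.1857 233.327 ] [[0.7518 0.0462 0.1688]]
20 [280.5568 234.4949] [[0.7327 0.0813 0.1688]]
18 [275.4291 158.5274] [[ 0.473  -0.1031  0.1688]]
18 [251.499  187.3299] [[ 0.6205 -0.0702  0.1688]]
7 [240.971 150.686] [[ 0.4873 -0.2006  0.1688]]
3 [251.3289 194.    ] [[ 0.6438 -0.0537  0.1688]]
[[279.9104 195.4468]]
```

View pics/a10.png

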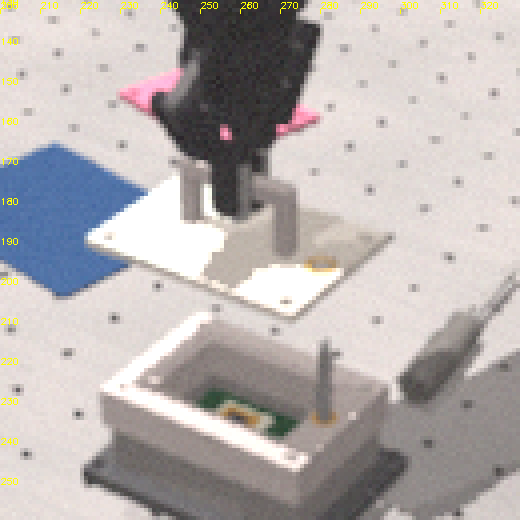

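View pics/t10.png

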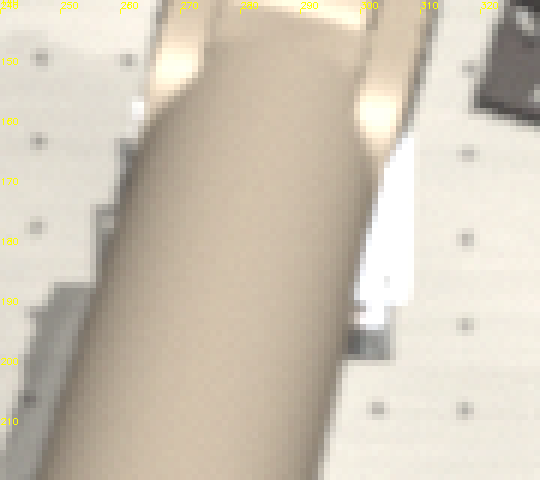

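```bash
python3 - <<'E'
from h import *
im=np.load("scene10.npz")["im"]
W=np.zeros((600,800,3),np.uint8)
A=crop(im,215,165,304,212,9,2.0);W[:423,:800]=A[:,:800]
cv2.imwrite("pics/z10.png",W)
y=yellow(im);print(y[190:202,270:288].astype(int));print(im[190:202,270:288].mean(2).astype(int))
p=np.array([.6136,-.0539,.1994]);th=np.radians(.24);R=np.array([[np.cos(th),-np.sin(th)],[np.sin(th),np.cos(th)]])
for h in HO: print(proj("scene",np.r_[p[:2]+R@h,p[2]-.0306]))
E
```

```text
[[ 4  4  3  4  6  7  9  9 10  9 11  7  8  8  8  7  9  8]
 [ 4  6  4  6  5  8  9 10  8  8 10  8  8  9  8  9  7  7]
 [ 4  3  2  6  6  9  7  7  8  9  9  8  6  6  8  9  8  8]
 [ 4  5  5  6  7  8  8  6 10 12 13  9  8  7  7  8  9  8]
 [ 7  6  8  7  9  7 11 18 22 24 24 21 19 11  7  9  7  8]
 [ 7  7  8  7  7 10 21 32 23 15 16 18 23 24 14  9  8  8]
 [10 10 11 11 12 12 41 45 12  7  5  5 16 28 15  8  9  8]
 [13 14 13 13 14 13 26 45 46 36 35 44 48 28 15  8  6  6]
 [14 14 14 14 14 13 14 23 32 29 30 36 33 20 13  9  7  5]
 [13 15 15 16 14 12 14 14 13 14 15 14 16 13 10  7  6  4]
 [12 14 13 14 14 13 14 15 13 13 14 14 13  9  5  4  4  5]
 [14 14 12 14 14 13 15 14 12 15 13 11  7  7  4  4  4  4]]
[[ 74  72  71  72  86 101 100  99 107 114 112 108 105 106 106 104 107 105]
 [ 74  74  72  69  86 100 100  99 100 107 106 103 100 102 100 101 102  97]
 [ 73  75  70  76  90  98  98 101 101  99  99  98 101 100  98 102 101 101]
 [ 75  74  76  84  98 102  98 102  98  96  96  96 101  98 100 101 102 103]
 [ 90  86  88  98 101  99  96  89  88  90  91  88  92  87  99 102 100 101]
 [102  99 100 100  98  99  91  78  80  87  89  84  82  80  91 101  97  96]
 [122 122 121 123 141 120 102  92  81  89  88  87  79  79  94  99  96  90]
 [154 153 154 157 166 154 146 133 104 103 108 109 112 123 137 121  91  81]
 [167 167 169 168 166 167 166 163 148 144 146 149 154 162 158 121  82  89]
 [167 168 169 168 167 167 167 167 168 165 167 166 168 154 122  96  94 112]
 [166 167 167 167 167 169 168 167 165 169 167 161 145 113  89 102 117 124]
 [168 166 169 168 166 169 169 167 166 168 158 131 101  85 103 121 126 125]]
[[271.3947 204.2635]]
[[227.1102 187.9895]]
[[248.0827 173.5537]]
[[291.0554 188.2325]]
```

View pics/z10.png

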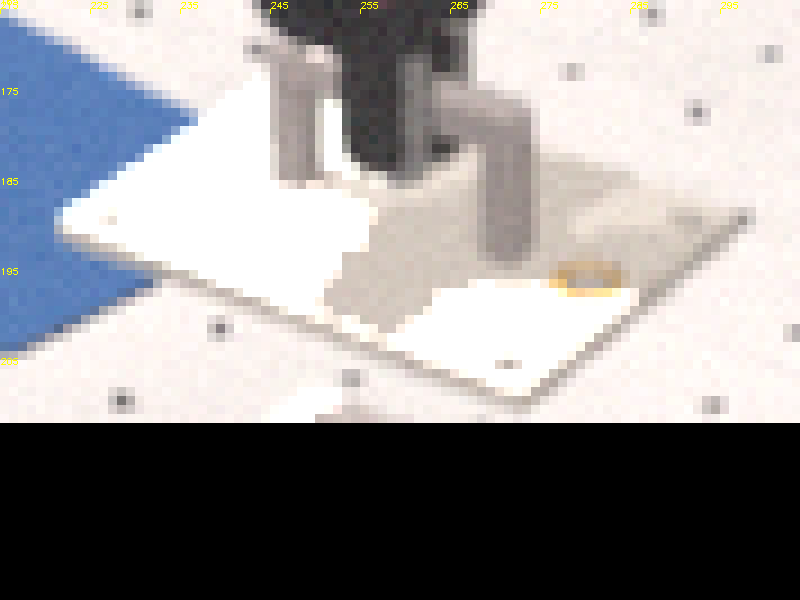

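```bash
python3 - <<'E'
from h import *
im=np.load("scene10.npz")["im"]
A=crop(im,222,203,302,250,10,1.5)
cv2.imwrite("pics/zf10.png",A)
p=np.array([.6148,.0045])
th=np.radians(.38);R=np.array([[np.cos(th),-np.sin(th)],[np.sin(th),np.cos(th)]])
c=p-R@[0,.056]
for h in HO: print(proj("scene",np.r_[c+R@h,.066]))
print(proj("scene",np.r_[p,.066]),proj("scene",np.r_[p,.12]))
g=im.astype(float).mean(2);print(g[211:236,273:290].astype(int))
E
```

```text
[[271.8198 243.0875]]
[[229.5655 225.7918]]
[[249.4001 210.1534]]
[[290.4474 225.8226]]
[[279.9233 233.6551]] [[280.232  214.4185]]
[[120 125 124 124 124 123 122 124 124 124 122 125 126 122 124 122 125]
 [123 121 123 123 124 122 123 122 122 124 124 121 123 125 124 125 124]
 [123 121 123 123 124 122 121 124 122 125 125 124 126 123 123 125 122]
 [123 123 125 123 125 122 125 121 111 115 125 124 125 124 124 126 124]
 [121 124 125 123 124 122 115 103  93 108 123 124 123 124 123 127 127]
 [119 123 125 124 122 128 113  87  76 105 124 123 123 124 122 124 126]
 [107 113 117 117 123 124 110  77  68  94 107 104 120 124 123 124 124]
 [101 101 102 107 113 119 101  64  63  77  70  73 106 125 126 125 124]
 [100 100 101  98 102 109  89  61  59  70  86 100 116 124 125 123 126]
 [ 95  98 102  99  99 101  84  62  61  72 101 121 124 126 125 127 126]
 [ 87  91  98  98  99 100  80  56  60  68  91 106 112 120 125 126 129]
 [ 88  92  91  93  98  95  77  61  60  68  87 101 100 106 111 117 118]
 [ 78  85  87  90  90  89  74  60  60  75  93 100 101 101  97 101 107]
 [ 71  72  76  78  83  85  75  61  62  71  93 100  98  98  97 100 101]
 [ 74  74  76  73  75  75  71  61  64  72  93  96  96  95  98  99 100]
 [ 76  71  71  73  74  71  63  60  60  67  81  90  90  88  91  94  95]
 [ 73  75  73  75  76  68  65  61  65  64  79  87  88  90  88  91  87]
 [ 70  70  74  73  73  73  60  62  64  68  82  89  89  88  91  91  92]
 [ 70  73  73  73  75  72  61  61  62  73  84  90  90  92  91  90  87]
 [ 72  72  73  74  69  70  63  62  62  69  83  89  89  90  89  88  88]
 [ 65  67  68  73  73  67  64  63  61  69  82  87  86  90  89  87  90]
 [ 58  62  60  67  72  73  62  60  60  65  82  88  87  88  87  91  87]
 [ 58  58  60  65  76  75  63  61  60  62  72  86  87  85 106 114  84]
 [ 51  58  63  71  79  73  61  60  59  60  69  82  89  89 105 107  82]
 [ 35  51  68  86  84  80  70  65  62  69  77  84  88  88  80  72  70]]
```

View pics/zf10.png

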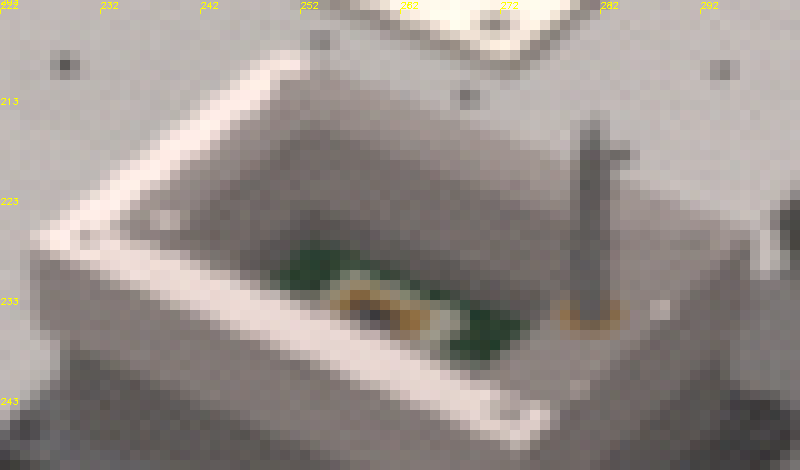

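```bash
python3 - <<'E'
from h import *
t=np.load("top10.npz")["im"];t0=np.load("top0.npz")["im"]
A=crop(t,290,165,315,205,14,1.3);B=crop(t0,285,165,310,205,14,1.3)
cv2.imwrite("pics/zt10.png",np.hstack([A,B]))
c,w=darkc(t,(302.5,186.5),2);print(c,w,cast("top",c,.1688))
c0,w0=darkc(t0,(300.5,190.8),2);print(c0,cast("top",c0,.066))
p=np.array([.6136,-.0539]);th=np.radians(.24);R=np.array([[np.cos(th),-np.sin(th)],[np.sin(th),np.cos(th)]])
print("nominal hole2",p+R@HO[2])
print(t[165:200,298:312].mean(2).astype(int))
E
```

```text
[301.8582 185.6613] 187.99999999999997 [[ 0.5748 -0.1086  0.1688]]
[300.2961 190.6546] [[ 0.5734 -0.111   0.066 ]]
nominal hole2 [ 0.5739 -0.1141]
[[ 94  92  91 101 110 113 110 122 153 166 149 132 128 128]
 [ 93  89  87  91 101 108 113 136 169 169 151 133 129 129]
 [ 92  89  86  89  98 109 127 157 177 171 150 133 129 130]
 [ 91  88  85  86  96 112 142 171 180 171 149 131 129 130]
 [ 91  88  83  83  92 113 147 176 181 170 148 132 129 130]
 [ 91  87  81  80  90 116 153 178 181 167 146 132 129 130]
 [ 90  86  81  77  90 125 161 180 181 168 144 132 131 131]
 [ 89  86  79  75  94 137 171 182 180 167 144 132 130 132]
 [ 88  83  78  76 100 145 176 183 180 167 143 133 130 131]
 [ 87  82  76  77 111 155 179 182 180 167 144 131 129 130]
 [ 86  82  75  81 119 161 180 183 180 167 144 132 130 131]
 [ 86  80  75  87 132 170 181 182 179 167 143 132 131 131]
 [ 84  79  75  95 141 175 182 182 180 166 144 132 131 131]
 [ 82  78  81 112 156 179 183 182 181 167 144 131 131 131]
 [ 82  76  86 130 170 182 183 182 180 167 144 131 131 132]
 [ 82  77  90 138 174 183 182 183 180 167 144 131 130 131]
 [ 79  77
[... 412 characters left out ...]
9 162 181 183 175 165 169 177 165 139 129 130 130]
 [ 82 122 160 175 179 176 171 170 171 159 137 129 130 129]
 [ 78  94 119 141 160 155 139 137 141 139 132 130 129 132]
 [ 76  85  99 135 162 153 123 117 126 130 130 130 130 131]
 [ 84 106 131 162 175 159 125 117 127 131 130 131 130 129]
 [ 84 110 140 166 171 153 120 117 127 130 128 129 129 128]
 [ 71  84 106 126 128 120 107 114 126 127 128 128 127 129]
 [ 60  62  76  90  92  94 100 115 127 128 128 129 129 128]
 [ 56  57  71  80  81  86  97 114 128 131 130 130 130 131]
 [ 55  58  73  82  79  86  94 114 127 131 130 129 130 130]
 [ 58  60  75  88  84  82  92 112 126 129 129 129 130 128]
 [ 78  77  82  86  85  81  90 111 127 130 129 130 130 131]]
```

View pics/zt10.png

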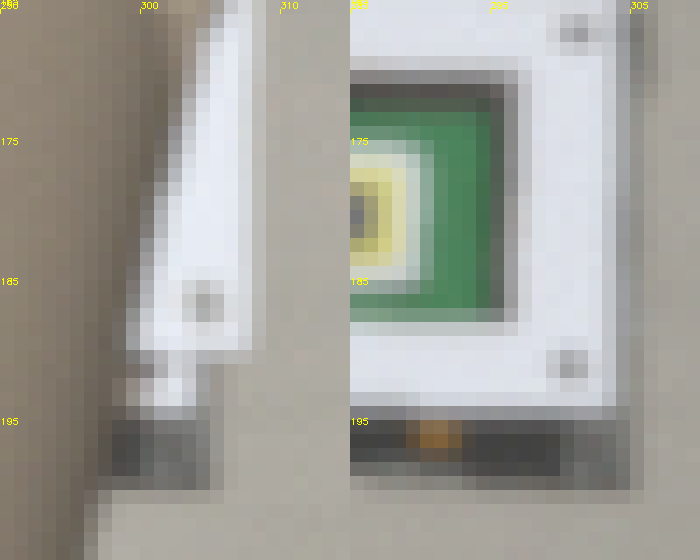

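```bash
python3 - <<'E'
from h import *
t=np.load("top10.npz")["im"].astype(float).mean(2)
b=t[184:189,302:307];w=np.clip(178-b,0,None);w[:, :]*=1
yy,xx=np.mgrid[184:189,302:307]
w[w<4]=0; w[4,:]=0
c=np.array([(xx*w).sum(),(yy*w).sum()])/w.sum();print(w.astype(int),c)
for z in (.1688,.1628):print(cast("top",c,z))
print("right edge y:",cast("top",(307.45,178),.1688),"bottom edge x:",cast("top",[(305,189.6)],.1688))
E
```

```text
[[ 0  0  0  0  0]
 [ 0 13 26 16  0]
 [ 0 23 47 34  8]
 [ 0 18 42 30  8]
 [ 0  0  0  0  0]] [304.2204 186.1631]
[[ 0.5734 -0.1158  0.1688]]
[[ 0.5743 -0.1163  0.1628]]
right edge y: [[ 0.5989 -0.1252  0.1688]] bottom edge x: [[ 0.5629 -0.1184  0.1688]]
```

```bash
python3 -m crank '[[[0.002,0.0003,0.004],[0,0,-0.14],0.002],[[0.002,0,0.008],[0,0,0],0.002],[[0,0,0.006],[0,0,0],0.002],[[0,0,0.002],[0,0,0],0.002],[[0,0,0],[0,0,0],0.002],[[0,0,0],[0,0,0],0.002],[[0,0,0],[0,0,0],0.002],[[0,0,0],[0,0,0],0.002]]' 80; python3 - <<'E'
from h import *
ps=[]
for i in range(4):
    im,d=bot.read_camera("scene"); o,M=pose();ps.append(o["eef_pos"])
np.savez("scene11.npz",im=im)
t,d=bot.read_camera("top");np.savez("top11.npz",im=t)
print(np.array(ps),M[:,2],o["contact_force"],o["torque"],np.degrees(np.arctan2(M[1,1],M[0,1])))
cv2.imwrite("pics/z11.png",crop(im,215,170,303,250,9,1.6))
cv2.imwrite("pics/zt11.png",crop(t,290,165,315,205,14,1.3))
E
```

```text
t: 17.27
eef_pos: [0.6145, -0.0482, 0.1794]
tool_rot: [0.0, 0.704, 0.71, 0.0]
contact_force: [-0.4, -0.2, -1.6]
gripper_width: 0.099
[[ 0.6145 -0.0482  0.1794]
 [ 0.6145 -0.0482  0.1794]
 [ 0.6145 -0.0482  0.1794]
 [ 0.6145 -0.0482  0.1793]] [ 0.0001  0.     -1.    ] [ 0.1314 -0.7465 -2.8053] [-0.0065  0.0322  0.035 ] 0.5054805122095157
```

View pics/z11.png

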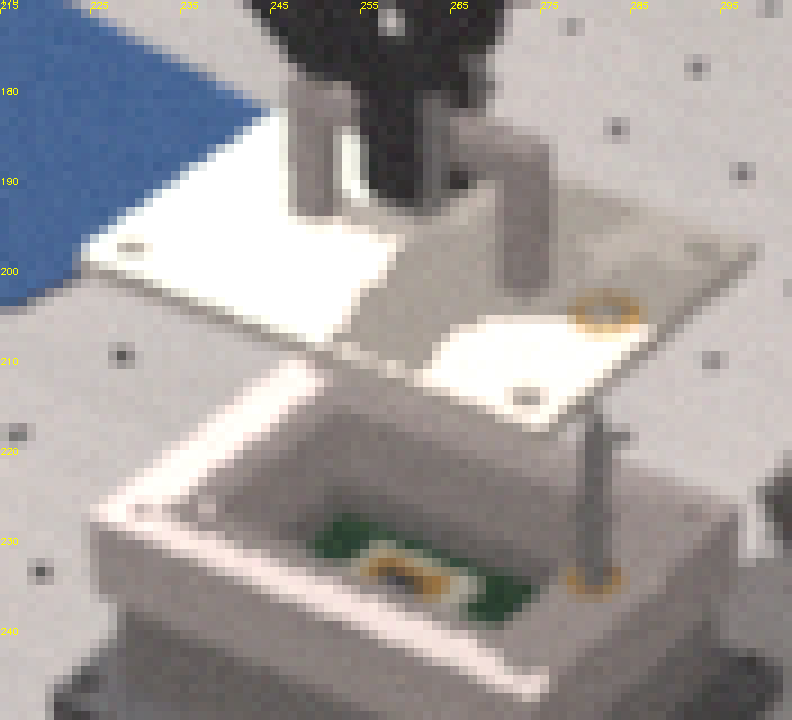

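View pics/zt11.png

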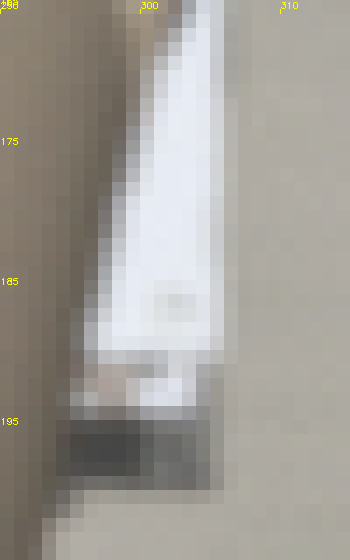

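```bash
cat > rel.py <<'E'
from h import *
L=np.vstack([HO[0],HO[1],HO[3],[0,.056]])
def rel(cv,fl,zc):
    for dz in (-.001,0,.001):
        a=fit2(L,cast("scene",cv,zc+dz)[:,:2]);b=fit2(L,cast("scene",fl,.066)[:,:2])
        print(dz,"cover",a[0],np.degrees(a[1]),"flange",b[0],np.degrees(b[1]),"need mm",(b[0]-a[0])*1e3,"deg",np.degrees(b[1]-a[1]))
    print("res",(a[2]*1e3).round(1).tolist(),(b[2]*1e3).round(1).tolist())
E
python3 - <<'E'
from rel import *
im=np.load("scene11.npz")["im"];t=np.load("top11.npz")["im"]
y=yellow(im);print(y[199:210,276:290].astype(int))
fl=[(272.3,243.3),(230.3,226.1),(291.4,226.5),(280.45,233.9)]
cv=[(273.05,213.7),(229.05,196.9),(292.8,196.7),(281.7,204.2)]
rel(cv,fl,.1488)
rel([(270.9,204.9),(226.8,188.9),(290.8,188.6),(279.6,196.1)],fl,.1688)
g=t.astype(float).mean(2);print(g[180:196,296:312].astype(int))
E
```

```text
[[ 7  7  8  7  7  9  9  8  9  9  9  8  9  7]
 [ 6  7  7  7  7  8  9  7  9  9  8  8  7  9]
 [ 6  7  7  8  7  7  7  7  8  6  9  7  8  7]
 [ 6  8  6 13 17 18 18 17 15 10  8  9  9  7]
 [ 7  8 14 23 24 19 19 22 27 22 13  9  8  8]
 [ 8  7 21 27 14  9  7 10 23 37 22 10  7  7]
 [12 11 24 39 26 17 18 17 40 46 19  9  8  7]
 [14 13 16 32 37 37 41 38 36 25 13  9  9  5]
 [14 14 16 19 20 26 29 27 19 13 10  9  6  5]
 [13 15 13 15 15 13 13 14 13 11  9  7  5  6]
 [14 15 14 13 14 14 14 13 10  7  5  4  4  5]]
-0.001 cover [ 0.6147 -0.0486] 0.6511968280629694 flange [ 0.6153 -0.0493] -0.04787682329169542 need mm [ 0.5924 -0.7208] deg -0.6990736513546648
0 cover [ 0.6159 -0.0477] 0.6511968280629977 flange [ 0.6153 -0.0493] -0.04787682329169542 need mm [-0.684  -1.5885] deg -0.6990736513546931
0.001 cover [ 0.6172 -0.0469] 0.6511968280629755 flange [ 0.6153 -0.0493] -0.04787682329169542 need mm [-1.9604 -2.4562] deg -0.6990736513546709
res [[1.4, 0.1], [-0.1, 0.2], [-0.8, -0.0], [-0.5, -0.4]] [[-0.5, -0.5], [0.4, 0.3], [0.5, 0.9], [-0.4, -0.6]]
-0.001 cover [ 0.6152 -0.054 ] 0.8284807232417305 flange [ 0.
[... 852 characters left out ...]
 163 135 127 128 128 128 129]
 [102 147 177 182 179 171 164 168 176 163 136 126 128 128 128 128]
 [116 159 179 182 178 173 170 170 175 162 136 128 129 128 129 129]
 [130 170 182 183 180 177 176 178 178 162 136 128 128 128 129 129]
 [133 170 177 177 174 174 176 175 172 156 136 129 130 130 130 130]
 [116 146 151 146 141 148 162 159 150 142 134 130 130 130 131 131]
 [109 126 129 126 125 140 163 156 131 125 129 131 131 131 130 131]
 [118 124 126 142 157 167 175 159 124 118 128 130 130 130 130 130]
 [132 122 122 143 166 172 169 153 120 117 127 130 129 129 128 129]
 [ 99  90  89 102 121 128 127 118 107 114 126 129 127 128 128 129]
 [ 64  62  60  66  79  90  93  95  99 113 126 129 128 130 128 128]]
```

```bash
python3 - <<'E'
from h import *
print("hole2",cast("top",(302.2,186.45),.1488),cast("top",(302.2,186.45),.1438),"edge y",cast("top",(305.05,178),.1488),"edge x",cast("top",(302.5,189.7),.1488))
print("yaw edge: ")
t0=np.load("top0.npz")["im"].astype(float).mean(2)
print(t0[165:192:3,298:310].astype(int))
print(t0[180:200,290:302:3].astype(int))
E
```

```text
hole2 [[ 0.5754 -0.1111  0.1488]] [[ 0.5761 -0.1114  0.1438]] edge y [[ 0.6021 -0.1194  0.1488]] edge x [[ 0.5652 -0.1122  0.1488]]
yaw edge: 
[[170 169 165 164 166 155 126 106 112 122 124 122]
 [173 169 158 154 160 154 121  96 107 121 124 124]
 [170 173 174 174 171 157 126 106 114 123 126 126]
 [172 174 174 174 172 157 127 114 123 126 125 125]
 [170 174 175 175 172 157 126 113 122 125 125 125]
 [172 175 173 174 172 152 117 110 122 125 125 126]
 [174 173 173 174 172 152 116 111 121 123 124 124]
 [174 173 174 175 171 152 121 113 119 122 123 123]
 [174 171 167 168 171 152 118 113 121 124 124 124]]
[[117  74 115 175]
 [110  75 117 174]
 [108  76 120 174]
 [107  76 123 173]
 [104  76 123 174]
 [ 87  74 122 174]
 [ 77  75 120 173]
 [101 101 130 174]
 [151 151 158 174]
 [171 171 172 171]
 [174 174 175 157]
 [174 174 174 152]
 [174 175 174 167]
 [163 165 164 163]
 [114 114 113 114]
 [ 81  67  65  66]
 [ 70  54  50  53]
 [ 65  53  52  55]
 [ 75  63  56  55]
 [ 99  90  79  74]]
```

```bash
python3 - <<'E'
from h import *
print("flange edge y",cast("top",(303.4,178),.066),"edge x",cast("top",(295,193.9),.066))
E
```

```text
flange edge y [[ 0.616  -0.1204  0.066 ]] edge x [[ 0.5622 -0.0937  0.066 ]]
```

```bash
python3 -m crank '[[[-0.0015,-0.0007,0],[0,0,0.3],0.002],[[0,0,0],[0,0,0],0.002],[[0,0,0.004],[0,0,0],0.002],[[0,0,0.005],[0,0,0],0.002],[[0,0,0.004],[0,0,0],0.002],[[0,0,0.002],[0,0,0],0.002],[[0,0,0],[0,0,0],0.002],[[0,0,0],[0,0,0],0.002]]' 80; python3 - <<'E'
from h import *
o,M=pose();print(o["eef_pos"],M[:,2],o["contact_force"],o["torque"],np.degrees(np.arctan2(M[1,1],M[0,1])))
E
```

```text
t: 18.52
eef_pos: [0.6139, -0.0497, 0.1644]
tool_rot: [0.0, 0.706, 0.708, 0.0]
contact_force: [0.1, 0.5, -2.0]
gripper_width: 0.103
[ 0.6139 -0.0497  0.1644] [ 0.0003  0.     -1.    ] [ 0.0553  0.5085 -1.9685] [-0.0466  0.0199  0.0009] 0.20920313199827076
```

```bash
python3 -m crank '[[[0,0,0.003],[0,0,0],0.002],[[0,0,0.003],[0,0,0],0.002],[[0,0,0.003],[0,0,0],0.002],[[0,0,0.003],[0,0,0],0.002],[[0,0,0.002],[0,0,0],0.002],[[0,0,0],[0,0,0],0.002],[[0,0,0],[0,0,0],0.002]]' 80; python3 - <<'E'
from h import *
im,d=bot.read_camera("scene")
o,M=pose();print(o["eef_pos"],M[:,2],o["contact_force"],o["torque"],np.degrees(np.arctan2(M[1,1],M[0,1])))
np.savez("scene12.npz",im=im)
cv2.imwrite("pics/z12.png",crop(im,215,175,303,250,9,1.8))
E
```

```text
t: 19.4
eef_pos: [0.6139, -0.0497, 0.1504]
tool_rot: [0.0, 0.706, 0.708, 0.0]
contact_force: [-0.0, 0.3, -2.8]
gripper_width: 0.101
[ 0.6139 -0.0497  0.1504] [ 0.0002  0.     -1.    ] [-0.184   0.5996 -2.7854] [ 0.0309 -0.0005 -0.0201] 0.20896821234178065
```

View pics/z12.png

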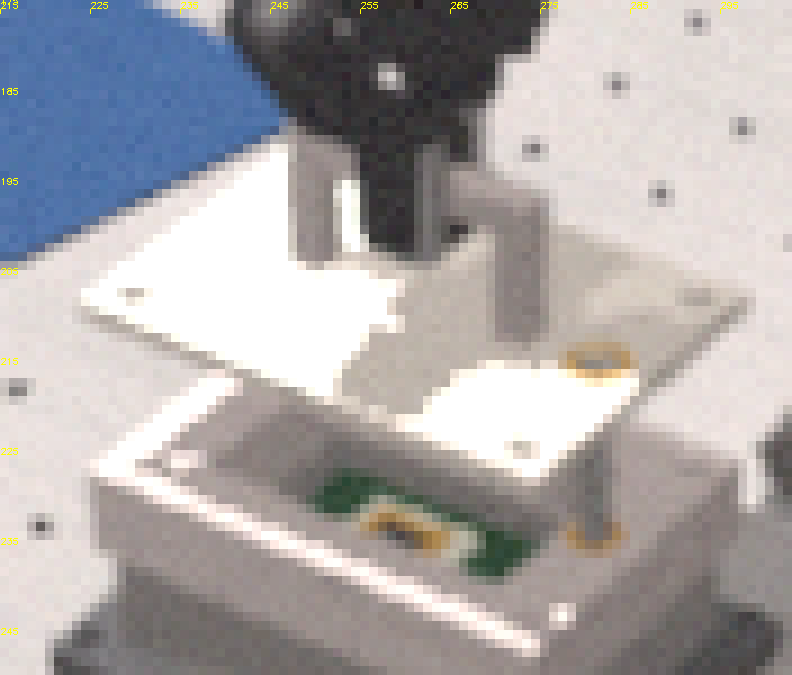

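Scene view: the cover ring at (280.9,214.5) coincides with the pin tip at (280.9,214.6), which is at the same height. The force is only the cover's weight, so I'll go on down.

```bash
python3 -m crank '[[[0,0,0.002],[0,0,0],0.002],[[0,0,0.002],[0,0,0],0.002],[[0,0,0.002],[0,0,0],0.002],[[0,0,0.002],[0,0,0],0.002],[[0,0,0.002],[0,0,0],0.002],[[0,0,0],[0,0,0],0.002],[[0,0,0],[0,0,0],0.002]]' 80; python3 - <<'E'
from h import *
for i in range(2): im,d=bot.read_camera("scene")
o,M=pose();print(o["eef_pos"],M[:,2],o["contact_force"],o["torque"],np.degrees(np.arctan2(M[1,1],M[0,1])))
np.savez("scene13.npz",im=im)
cv2.imwrite("pics/z13.png",crop(im,215,175,303,250,9,1.8))
y=yellow(im);print(y[210:226,272:290].astype(int));print(im[208:226,272:290].mean(2).astype(int))
E
```

```text
t: 20.32
eef_pos: [0.6138, -0.0497, 0.1403]
tool_rot: [0.0, 0.706, 0.708, 0.0]
contact_force: [1.1, -0.2, -3.2]
gripper_width: 0.094
[ 0.6138 -0.0497  0.1404] [ 0.0002  0.0001 -1.    ] [ 1.2044 -0.1818 -3.4967] [0.0147 0.0147 0.0038] 0.20547687961597716
[[ 6  7  3  6  9  8  7  7  7  8  9  9  9  9  8  8  9  8]
 [ 3  5  6  6  8  7  7  7  9  8  9  9 10  8  9  8  8  9]
 [ 3  5  4  6  8  8  7  9  9  8  7  9  8  9 10 10  7  8]
 [ 5  2  4  7  9  8  8  8  8  8 10  8  8  8  8  8 11  9]
 [ 3  5  4  7  7  8  9  8  7  8  8  9  8  8  7  9  8  8]
 [ 4  3  7  7  8  7  8  8  6  5  7  6  9  8  8  7  8  8]
 [ 4  5  7  9  8  7  8 11 10  4 12 14 12  8  8  8  8  7]
 [ 7  7  8  8  9 11 22 23  8  4 13 30 26 12  9  7  8  7]
 [ 7  7  7  8  8 18 38 26  5  2  6 25 37 18  8  8  8  6]
 [12 12 10 13 11 25 51 41  8  1 15 25 31 19 10  7  6  6]
 [14 13 14 12 14 20 36 47 44 43 45 39 21 14  7  7  5  5]
 [14 15 14 15 14 12 17 25 30 32 29 23 16 11  7  5  5  3]
 [14 12 13 14 15 15 13 14 13 15 14 14 12  9  7  5  5  5]
 [14 15 14 14 15 12 14 13 14 13 13 12 10  6  7  7  6  5]
 [14 13 14 14 15 14 14 14 15 14 12  8  6  6  5  
[... 717 characters left out ...]
 99 100 101 101 101 100]
 [ 94  93  97 102 101  93  91  82  69  67  73  82  91  97 102 100 100  99]
 [ 99 100 100 100 101  93  80  71  63  65  67  78  81  91 100 102  95  89]
 [142 142 142 140 141 128 107  85  67  67  72  76  73  89  99  96  90  83]
 [169 170 168 167 168 160 151 121  98 101 109 106 117 118  97  90  88 101]
 [166 170 169 167 168 168 166 155 150 149 154 151 157 145 101  88 104 122]
 [169 170 169 168 169 170 166 169 169 168 168 167 155 122  96  92 110 122]
 [169 169 166 168 168 166 168 168 168 171 161 146 113  86  85  93 100 105]
 [168 168 168 169 171 169 168 168 170 164 141  99  81  86  88  88  91  94]
 [170 168 166 168 168 168 168 169 160 132 100  84  86  90  89  89  90  88]]
```

View pics/z13.png

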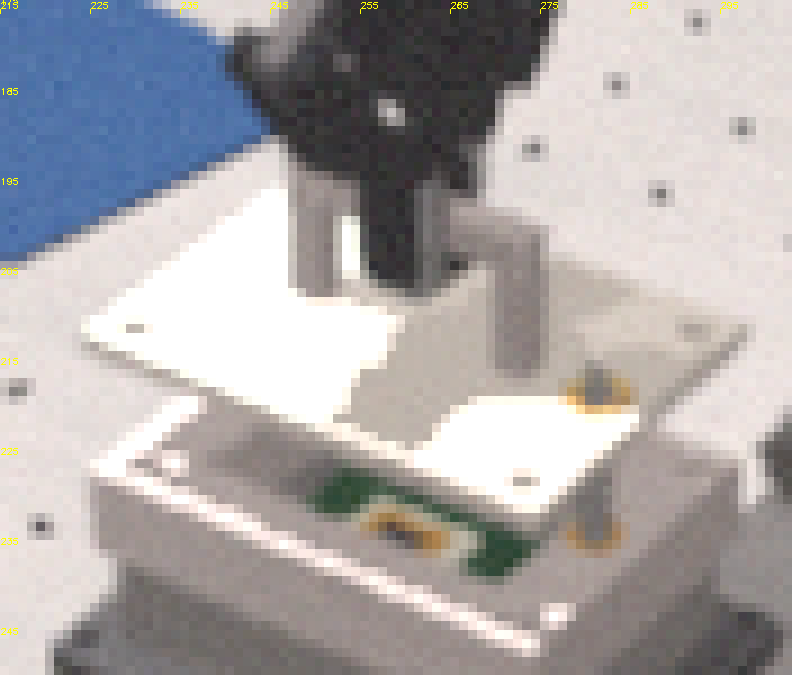

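The pin comes up through the middle of the ring: pin at column 281, ring spanning 277.5–284.2. Next I'll lower the last 13 mm.

```bash
python3 -m crank '[[[0,0,0.002],[0,0,0],0.002],[[0,0,0.002],[0,0,0],0.002],[[0,0,0.0025],[0,0,0],0.002],[[0,0,0.0025],[0,0,0],0.002],[[0,0,0.002],[0,0,0],0.002],[[0,0,0.0015],[0,0,0],0.002],[[0,0,0],[0,0,0],0.002],[[0,0,0],[0,0,0],0.002]]' 80; python3 - <<'E'
from h import *
for i in range(2): im,d=bot.read_camera("scene")
t,d=bot.read_camera("top");np.savez("top14.npz",im=t)
o,M=pose();print(o["eef_pos"],M[:,2],o["contact_force"],o["torque"],np.degrees(np.arctan2(M[1,1],M[0,1])))
np.savez("scene14.npz",im=im)
cv2.imwrite("pics/z14.png",crop(im,215,175,303,250,9,1.8))
cv2.imwrite("pics/zt14.png",crop(t,290,165,315,205,14,1.3))
y=yellow(im);print(y[216:230,272:290].astype(int));print(im[210:230,272:290].mean(2).astype(int))
E
```

```text
t: 21.42
eef_pos: [0.6138, -0.0498, 0.1279]
tool_rot: [0.0, 0.706, 0.708, 0.0]
contact_force: [-0.3, -0.2, -2.7]
gripper_width: 0.1
[ 0.6138 -0.0497  0.1279] [ 0.0002  0.0001 -1.    ] [-0.0387 -0.7279 -2.0432] [-0.0519 -0.0553 -0.0201] 0.20685511455354408
[[ 3  4  5  4  8  8  8  8  5  3  8  6  8  9 10  8  7  8]
 [ 3  5  4  6  6  8  8  6  4  3  6  8  8  9 10  7  8  8]
 [ 5  5  4  6  7  8  8  7  3  2  4  9  9  9  7 10  8  9]
 [ 5  4  5  6  7 10  8  5  2  1  3  5  9  8 10  7  8  8]
 [ 4  5  6  8  9  8  8  6  2  0  3  7  8  9  8  8  8 10]
 [ 6  6  8  8  7 11 14 11  2  1  9 14 11  8  8  9  8  8]
 [ 9  8  7  9  8 16 28 17  3  3  9 23 22 12  8  7  8  8]
 [10  8  8  7  9 20 34 17  2  2  3 15 34 17  8  7  7  6]
 [12 11 12 13 12 16 33 42 36 32 38 44 32 13  8  7  7  7]
 [14 14 15 15 15 14 23 27 33 36 34 30 18  9  9  6  5  5]
 [14 13 15 14 14 14 14 15 17 21 17 13 14  9  8  8  7  6]
 [13 14 14 15 13 14 14 13 14 14 14 14 10  8  5  5  4  5]
 [15 14 13 15 15 14 13 14 14 15 12 11  8  7  6  5  5  6]
 [14 13 15 14 14 13 14 15 13 13 12  6  8  6  4  5  2  4]]
[[ 76  76  71  82  95 100 102 100  99 100 104
[... 755 characters left out ...]
 98 102  98 100 100 102]
 [ 88  87  96 100 101  96  93  81  62  65  68  84  94 100 100 100 101 100]
 [ 98  98 101 100 100  94  86  72  66  63  67  80  88  98 102 101  96  92]
 [121 101 102  97 100  91  77  66  60  63  68  76  79  89  99  98  93  82]
 [155 136 139 141 142 127 105  87  85  81  86  96  83  88  98  92  84  79]
 [166 167 171 170 170 160 149 141 134 126 122 133 137 127  99  84  83  85]
 [167 170 169 168 170 169 168 167 164 162 154 162 157 127  93  87  89  86]
 [169 168 166 170 169 169 169 169 168 168 168 160 129  93  84  89  92  92]
 [168 168 169 169 170 168 171 167 166 167 157 129  93  83  87  91  92  91]
 [169 167 169 169 167 170 170 167 169 158 127  93  83  90  91  90  88  88]]
```

View pics/z14.png

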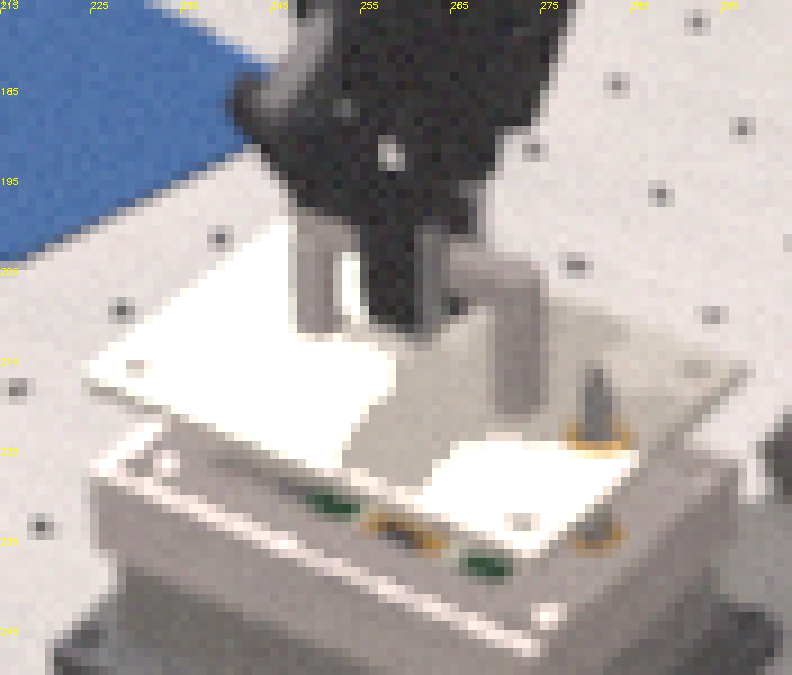

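View pics/zt14.png

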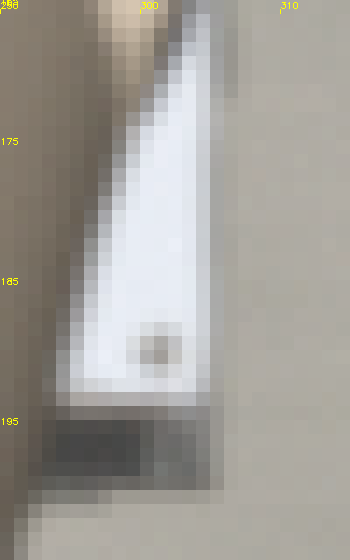

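```bash
python3 - <<'E'
from rel import *
fl=[(272.3,243.3),(230.3,226.1),(291.4,226.5),(280.45,233.9)]
rel([(272.4,232.3),(229.6,215.2),(291.8,215.3),(280.95,223.6)],fl,.1279-.0306)
t=np.load("top14.npz")["im"].astype(float).mean(2)
print(t[184:198,294:310].astype(int))
print("hole2",cast("top",(300.9,189.5),.0973),"thr2",cast("top",(300.3,190.65),.066))
E
```

```text
-0.001 cover [ 0.6145 -0.0497] -0.04691951874595604 flange [ 0.6153 -0.0493] -0.04787682329169542 need mm [0.7788 0.3284] deg -0.000957304545739376
0 cover [ 0.6157 -0.0489] -0.04691951874594985 flange [ 0.6153 -0.0493] -0.04787682329169542 need mm [-0.3919 -0.4695] deg -0.0009573045457455631
0.001 cover [ 0.6168 -0.0481] -0.04691951874597456 flange [ 0.6153 -0.0493] -0.04787682329169542 need mm [-1.5627 -1.2675] deg -0.0009573045457208517
res [[-0.4, -0.6], [0.1, -0.2], [-0.9, -0.2], [1.2, 1.0]] [[-0.5, -0.5], [0.4, 0.3], [0.5, 0.9], [-0.4, -0.6]]
[[ 74  89 133 172 182 183 183 182 183 180 159 129 127 130 129 129]
 [ 73  96 142 176 183 181 182 183 183 180 160 131 126 128 128 129]
 [ 76 109 154 178 184 182 183 182 183 180 161 130 127 129 127 128]
 [ 81 119 163 180 183 183 181 179 181 180 161 131 127 128 130 128]
 [ 87 133 171 182 183 179 170 160 168 177 161 132 127 130 130 129]
 [ 96 141 176 184 182 170 147 130 149 171 158 129 127 131 130 129]
 [109 154 179 185 181 165 135 122 150 170 155 128 128 131 131 131]
 [116 159 178 181 183 176 160 152 165 171 150 126 128 131 132 131]
 [118 150 162 167 174 174 171 167 173 167 143 124 128 131 131 131]
 [102 127 130 132 135 135 134 136 143 142 125 119 126 131 129 130]
 [ 75  87  89  88  85  86  89  95 105 109 106 115 125 128 129 128]
 [ 58  59  59  60  58  61  70  82  87  94 100 115 126 130 129 129]
 [ 54  55  55  53  55  57  69  82  82  87  98 115 128 130 131 131]
 [ 54  55  53  56  54  58  72  82  80  85  96 113 128 131 130 130]]
hole2 [[ 0.5729 -0.1108  0.0973]] thr2 [[ 0.5735 -0.111   0.066 ]]
```

```bash
python3 - <<'E'
from h import *
t,d=bot.read_camera("top");cv2.imwrite("pics/fin.png",crop(t,130,90,400,290,2))
o,M=pose();print(o["t"],o["eef_pos"],M[:,2],o["contact_force"],o["joint_vel"])
bot.hand_in()
E
```

```text
21.625 [ 0.6138 -0.0497  0.1279] [ 0.0001  0.0001 -1.    ] [ 0.3247 -0.477  -3.3542] [ 0.0006  0.0001  0.0009  0.0008  0.0003 -0.0009  0.0006]
the job is handed in; nothing more can be done
```

View pics/fin.png

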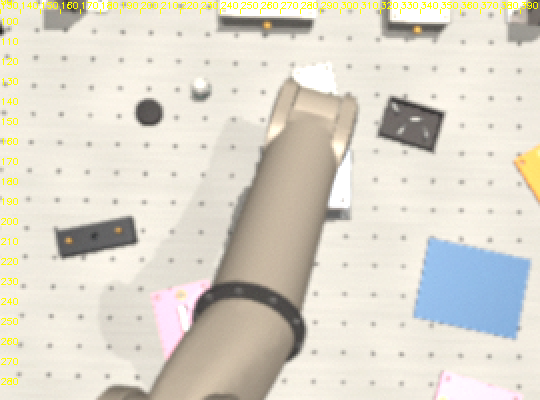

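The guide pin stands in the flange's guide hole, and the cover hangs from the gripper over it, level and still. I handed the job in at 21.6 s, and `hand_in()` gives no verdict.

- **Pin:** I lowered it until the push at the bottom rose to 11 N, at the height expected for full depth, then let go. It stood upright afterwards.
- **Cover:** The underside is about 25.3 mm above the flange, worked out from the arm's height reading rather than measured directly. The force on the gripper is only the cover's weight, with no sideways push over about 1 N. The pin comes up through the middle of the cover's guide ring.
- **Screw holes:** The scene camera puts the cover within about 0.6 mm of the flange, with no measurable twist. The top camera, which could see only one hole, gives about 0.6 mm there.
- **Disagreements:** The two cameras differed by 2–3 mm in absolute position, so I aligned the cover relative to the flange and pin in the same pictures. The scene figure also depends on height: a 1 mm height error would shift it by about 1.4 mm.
- **Everything else:** In the last top view the pin stand, tray, objective and lens cap look unmoved. The arm hid the hex driver and part of the preamp in that picture. Both looked in place in the earlier view, before I picked up the cover.

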